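# Charge two grinding jars from pouring cups

### The arm

A 7-joint arm with a two-finger parallel gripper is mounted at the origin on a cart in front of the work surface, level with it; the furniture and walls round the work are solid. World frame = base frame: x ahead of the robot, y to its left, z up, the work surface at z = 0. Lengths are in m, angles in rad, forces in N, time in s.
With the tool pointing down it reaches from about 0.4 to 0.85 m from the base axis. Payload 10.4 kg.
Tool frame: the origin (TCP) lies between the finger pads; the fingertips stand 22 mm ahead of it and the grasp point (between the pads) lies 3 mm ahead of it (r.nose_length is the distance from the TCP to the fingertips, in m); z points along the fingers, y is the line along which they close (so a half turn about z gives the same grasp; the last joint's range is limited). The gripper opens to 87 mm and grips with 3 to 60 N. Pads are 19 mm wide; open, the fingers measure 117 mm over their backs; the gripper's body (75 mm by 190 mm) begins 51 mm behind the grasp point.
Start: joints at [-1.292, 0.332, -0.065, 1.46, 0.022, 1.35, -0.088], TCP at [0.186, 0.597, 0.245] pointing down, gripper open.
Joint ranges: [-2.6, 2.6], [-0.5, 2.12], [-1.47, 1.34], [0.16, 2.42], [-1.27, 4.41], [0.06, 2.06], [-2.6, 2.6]. Speed limits (rad/s): [2.22, 2.22, 2.79, 2.79, 3.14, 3.14, 3.14].

### API

Orientations are given as a unit quaternion [x, y, z, w].
In Python, from bench import readout, cams, r gives the robot as it stands. The module is installed in compiled form; this text tells all that it offers.
- The arm moves only by the tool step_arm, never from a script. Its argument "deltas" is a list that holds one entry, the list of rows, each a list of 7 numbers: the turn, a rotation vector about the tool's x, y, z in rad, then the shift along the tool's x, y, z in m, then the opening in per cent of the stroke, from 0 (shut) to 100 (fully open). A call has 1 to 20 rows; each row is the pose to reach, as a shift and turn from the pose commanded when the call began, along the tool's axes at that moment; what a row does not reach only later rows make up. A row lasts 1/8 s, in which the tool goes at most 62.5 mm and 10.7 degrees, less where a joint would pass 70% of its speed; a pose out of reach is approached as far as the arm can. A call with a gripper value outside its range is refused whole. The fingers move at their own pace and stop on an object; "squeeze" is the grip in N (left out, the last holds). Time passes only in rows, so rows that repeat a pose let the fingers close. It gives the time, the measured TCP pose, the force, the opening and the grip force at its end, in the units of the state.
- readout.read_state(): the state, without advancing time (a new reading comes with each control period).
- cams.camera(name): name is "scene" or "top" or "wrist"; returns a dict with "img" (400x640x3 uint8, red, green, blue), "fx", "fy", "cx", "cy" (pixels), "k1" (the pictures are not rectified: a ray, as slopes to the right and down, at radius r is drawn at 1 + k1 r^2 times it, then the intrinsics apply), "origin" and "rotation" of the camera in the world; the wrist camera has in their place "T_tool_cam" (4x4, takes a point from camera to tool coordinates, whose origin is the TCP and whose axes are the flange's). Camera axes: x right, y up, looking along -z (the intrinsics and any distortion apply to the point x, -y, -z); pixel columns grow to the right and rows downward; lengths in m; the calibration is good to about 2 mm. A picture is of the moment at which its call begins: read the wrist's pose just before it. There is no depth.
- r.close_job(): hands the job in; it is judged then, once.
The state is a dict: "time": time; "joint_positions": joint angles; "joint_vel": joint speeds; "joint_torque": joint torques, N m; "ee_pos": TCP position; "eef_rot": TCP orientation; "ft_force": force on the tool from outside, world axes, zero at the start; "torque": the same for the moment, N m; "width": finger opening in m; "grip_force": force on a finger pad.
Only numpy, scipy, OpenCV 4.12 (cv2) and the standard library are available. Lean on these libraries where they do the work, as an engineer would, in place of code of your own. Each camera call takes 0.05 s, during which the arm holds its last target. There are 200 camera calls.

### The job

Load the mill's two grinding jars: find the blue cups that hold a ball, take the lid off the jar that the ball belongs to (white balls in the white jar, dark steel balls in the dark steel jar), and tip each ball in from its cup close over the rim, without striking the jar with the cup, dropping a ball from a height, touching a ball with the gripper or pushing the tape roll and the marker aside. Finish with every ball in its jar, each lid seated flat on the jar of its own colour, and all four cups standing upright on the worktop.

Things in the scene. Friction and masses are not known exactly. Their poses are not given: they have to be found in the camera images.
- white_jar: white ceramic grinding jar, round and open-topped, fixed to the worktop (place varies): outside 104 mm across, on a foot flange 116 mm across and 12 mm high; inside 88 mm across, rim 85 mm above the worktop, inner floor 15 mm above the worktop. Origin at the centre of its underside, z up.
- white_lid: loose lid of the white ceramic jar, in its colour, 0.15 kg, on its jar at the start. Origin under its centre; from there up: plug 78 mm across, z 0 to 8 mm (5 mm play all round in the jar); disc 104 mm across, z 8 to 14; knob 26 mm across, z 14 to 54. Seated, its origin is 77 mm above the jar's origin; on the worktop it stands on its plug.
- steel_jar: dark steel grinding jar, round and open-topped, fixed to the worktop (place varies): outside 104 mm across, on a foot flange 116 mm across and 12 mm high; inside 88 mm across, rim 85 mm above the worktop, inner floor 15 mm above the worktop. Origin at the centre of its underside, z up.
- steel_lid: loose lid of the dark steel jar, in its colour, 0.15 kg, on its jar at the start. Origin under its centre; from there up: plug 78 mm across, z 0 to 8 mm (5 mm play all round in the jar); disc 104 mm across, z 8 to 14; knob 26 mm across, z 14 to 54. Seated, its origin is 77 mm above the jar's origin; on the worktop it stands on its plug.
- cup_0: loose blue cone cup (four alike), 0.12 kg, empty or with a ball. Origin under its centre, z up its axis. 60 mm high; outside 92 mm wide at the rim, 44 below; foot disc 72; wall 4, inner floor z 8. Flat upright grip tab along its +x: 12 thick (in y), x 42 to 90, z 24 to 60. The ball stays in up to 60 degrees of tilt, rolls out at 70 to 85.
- cup_1: loose blue cone cup (four alike), 0.12 kg, empty or with a ball. Origin under its centre, z up its axis. 60 mm high; outside 92 mm wide at the rim, 44 below; foot disc 72; wall 4, inner floor z 8. Flat upright grip tab along its +x: 12 thick (in y), x 42 to 90, z 24 to 60. The ball stays in up to 60 degrees of tilt, rolls out at 70 to 85.
- cup_2: loose blue cone cup (four alike), 0.12 kg, empty or with a ball. Origin under its centre, z up its axis. 60 mm high; outside 92 mm wide at the rim, 44 below; foot disc 72; wall 4, inner floor z 8. Flat upright grip tab along its +x: 12 thick (in y), x 42 to 90, z 24 to 60. The ball stays in up to 60 degrees of tilt, rolls out at 70 to 85.
- cup_3: loose blue cone cup (four alike), 0.12 kg, empty or with a ball. Origin under its centre, z up its axis. 60 mm high; outside 92 mm wide at the rim, 44 below; foot disc 72; wall 4, inner floor z 8. Flat upright grip tab along its +x: 12 thick (in y), x 42 to 90, z 24 to 60. The ball stays in up to 60 degrees of tilt, rolls out at 70 to 85.
- steel_ball_0: dark steel grinding ball, 28 mm across, origin at its centre. At the start it lies in one of the cups (which one varies), or it is absent (None).
- steel_ball_1: dark steel grinding ball, 28 mm across, origin at its centre. At the start it lies in one of the cups (which one varies), or it is absent (None).
- white_ball_0: white ceramic grinding ball, 28 mm across, origin at its centre. At the start it lies in one of the cups (which one varies), or it is absent (None).
- white_ball_1: white ceramic grinding ball, 28 mm across, origin at its centre. At the start it lies in one of the cups (which one varies), or it is absent (None).
- tape_roll: bystander: black tape roll lying flat between the jars, 58 mm across, 18 mm high, origin at the centre of its underside
- marker: bystander: white marker pen with a black cap lying on the worktop, 128 mm along its y, 16 mm thick, origin at the centre of its underside

How it is judged:
At the end, for the whole second after the job is handed in: Each ball is in the jar of its colour (under 40 mm off its axis, centre 15 to 62 mm above its underside); each lid is on its own jar (within 8 mm of centre, at most 4 mm above its seat, level within 0.06 rad); all cups stand upright (0.1 rad) at rest on the worktop (horizontal distance between each of steel_ball_0, steel_ball_1 and steel_jar below 0.04 m and z of steel_ball_0 in the frame of steel_jar between 0.015 and 0.062 m and z of steel_ball_1 in the frame of steel_jar between 0.015 and 0.062 m and horizontal distance between each of white_ball_0, white_ball_1 and white_jar below 0.04 m and z of white_ball_0 in the frame of white_jar between 0.015 and 0.062 m and z of white_ball_1 in the frame of white_jar between 0.015 and 0.062 m and horizontal distance between white_lid and white_jar below 0.008 m and z of white_lid in the frame of white_jar below 0.081 m and angle between each of white_lid, steel_lid's own z axis and vertical below 0.06 rad and horizontal distance between steel_lid and steel_jar below 0.008 m and z of steel_lid in the frame of steel_jar below 0.081 m and angle between each of cup_0, cup_1, cup_2, cup_3's own z axis and vertical below 0.1 rad and height (world z) of each of cup_0, cup_1, cup_2, cup_3 below 0.006 m and linear speed of each of cup_0, cup_1, cup_2, cup_3 below 0.03 m/s); the robot touches nothing.
It fails at once if a ball is touched by the fingers (contact force between the fingers and steel_ball_0 above 0.5 N or contact force between the fingers and steel_ball_1 above 0.5 N or contact force between the fingers and white_ball_0 above 0.5 N or contact force between the fingers and white_ball_1 above 0.5 N).
It fails at once if a ball is dropped from a height or thrown (it exceeds 2 m/s, a free fall of 0.2 m) (linear speed of any of steel_ball_0, steel_ball_1, white_ball_0, white_ball_1 above 2 m/s).
It fails at once if a cup strikes a jar (over 20 N) (contact force between any of cup_0, cup_1, cup_2, cup_3 and white_jar above 20 N or contact force between any of cup_0, cup_1, cup_2, cup_3 and steel_jar above 20 N).
It fails at once if the tape roll or the marker is shifted by more than 40 mm (distance of any of tape_roll, marker from where it was at the start of the episode above 0.04 m).
Of steel_ball_0, steel_ball_1, white_ball_0, white_ball_1 only 2 to 3 are there at a start; the rules pass over those that are not, and their reading is None.
At some moment in a run one of cup_0, cup_1, cup_2, cup_3 may be knocked a few centimetres aside while the robot is not near it.
It also fails if it takes over 210 s, if anything falls off the work surface, if the arm or the gripper's body presses on something with over 40 N, if the wrist force passes 120 N, or if a joint passes its speed limit or range.

## Working session

There is one attempt and no reset: what is moved stays moved. The work goes in short steps, Python scripts to look and compute and a tool call to move; the robot and the scene stay as the last step left them, time stands still between calls to the robot, and variables do not carry over. Pictures are saved under pics/ and viewed, at most 17 in all, crops included, and the job is handed in when it is done.

Besides the shell and the picture viewer there is one more tool, called after "Call:" by a JSON object that holds its "fn" and its "kwargs", one argument or row to a line. step_arm: Moves the arm, as the interface text tells. Its arguments: {"type":"object","properties":{"deltas":{"type":"array"},"squeeze":{"type":"number"}},"required":["deltas"]}

```bash
mkdir -p pics
cat > h.py <<'E'
import numpy as np, cv2
from bench import readout, cams, r
from scipy.spatial.transform import Rotation as R
def ray(c,u,v):
    x=(u-c["cx"])/c["fx"]; y=(v-c["cy"])/c["fy"]; a,b=x,y
    for _ in range(20):
        s=1+c["k1"]*(a*a+b*b); a,b=x/s,y/s
    d=np.array([a,-b,-1.0])
    if "origin" in c: return np.array(c["origin"]),np.array(c["rotation"])@d
    T=c["Tw"]; return T[:3,3],T[:3,:3]@d
def on(c,u,v,z):
    o,d=ray(c,u,v); return o+d*(z-o[2])/d[2]
def cam(n,save=None):
    s=readout.read_state(); c=cams.camera(n)
    if n=="wrist":
        T=np.eye(4);T[:3,:3]=R.from_quat(s["eef_rot"]).as_matrix();T[:3,3]=s["ee_pos"]
        c["Tw"]=T@np.array(c["T_tool_cam"])
    if save: cv2.imwrite("pics/"+save,c["img"][:,:,::-1])
    return c
def st():
    s=readout.read_state()
    print("t",round(s["time"],2),"p",np.round(s["ee_pos"],4),"q",np.round(s["eef_rot"],4),"w",round(float(s["width"]),4),"F",np.round(s["ft_force"],1),"j",np.round(s["joint_positions"],2))
    return s
E
python3 - <<'E'
from h import *
st()
for n in("scene","top"):
    c=cam(n,n+"0.png"); print(n,c["fx"],c["cx"],c["cy"],c["k1"],c["origin"],np.round(c["rotation"],3))
c=cam("wrist","w0.png");print(c["fx"],c["k1"],c["T_tool_cam"])
E
```

```text
t 0.0 p [0.1856 0.5964 0.2437] q [ 1.503e-01  9.886e-01 -7.000e-04 -1.000e-04] w 0.0868 F [ 0.4 -0.8  0.4] j [-1.29  0.33 -0.06  1.46  0.02  1.35 -0.09]
scene 387.64172264098465 313.3368145360027 199.9736534140086 -0.014592454911841229 [-0.06445788  0.43352767  0.60595535] [-0.21   0.395  0.796 -0.408]
top 446.04067443002185 322.2870852568067 204.98986652573993 0.022866150784329384 [0.4354074  0.00529514 1.15265451] [ 0.042 -0.041 -0.702  0.709]
283.0801723681917 -0.04756926038644558 [[-4.48664589e-04  9.52924423e-01  3.03207590e-01  8.38570501e-02]
 [ 9.99999585e-01  6.67867447e-04 -6.19254942e-04  1.00333345e-04]
 [-7.92605637e-04  3.03207187e-01 -9.52924327e-01 -1.40181379e-01]
 [ 0.00000000e+00  0.00000000e+00  0.00000000e+00  1.00000000e+00]]
```

```bash
sed -i 's/np.array(c\["rotation"\])@d/R.from_quat(c["rotation"]).as_matrix()@d/' h.py
```

```text
(no output)
```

View pics/top0.png

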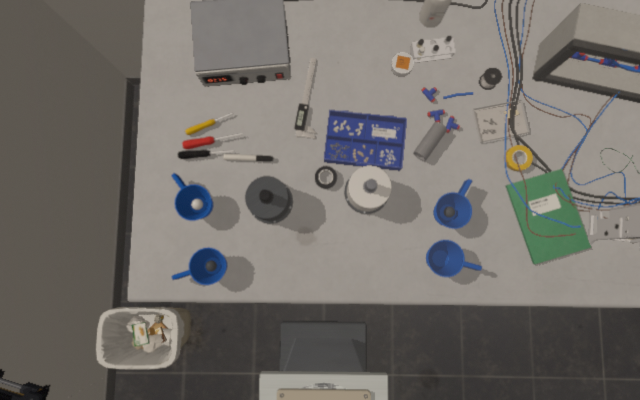

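View pics/scene0.png

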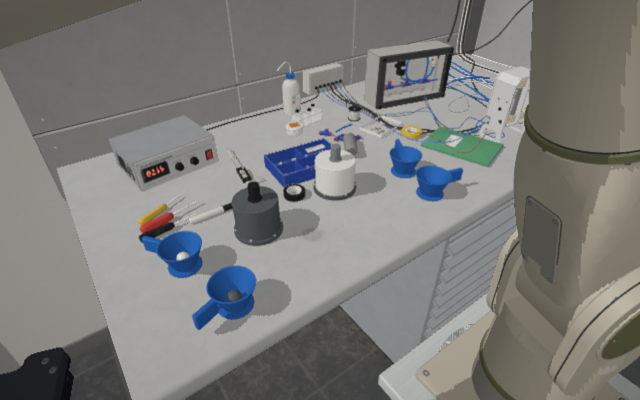

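```bash
cat > find.py <<'E'
from h import *
def cups(c,roi=(20,150,560,295)):
    hsv=cv2.cvtColor(c["img"],cv2.COLOR_RGB2HSV)
    m=cv2.inRange(hsv,(100,150,50),(122,255,255)); z=np.zeros_like(m)
    x0,y0,x1,y1=roi; z[y0:y1,x0:x1]=m[y0:y1,x0:x1]
    cs,_=cv2.findContours(z,cv2.RETR_EXTERNAL,cv2.CHAIN_APPROX_NONE); out=[]
    for k in cs:
        if cv2.contourArea(k)<600: continue
        P=np.array([on(c,u,v,0.06)[:2] for u,v in k[:,0,:]])
        f=np.zeros_like(m); cv2.drawContours(f,[k],-1,255,-1)
        o=cv2.morphologyEx(f,cv2.MORPH_OPEN,cv2.getStructuringElement(cv2.MORPH_ELLIPSE,(19,19)))
        ko=max(cv2.findContours(o,cv2.RETR_EXTERNAL,cv2.CHAIN_APPROX_NONE)[0],key=cv2.contourArea)
        Q=np.array([on(c,u,v,0.06)[:2] for u,v in ko[:,0,:]])
        n=np.array(c["origin"])[:2] if "origin" in c else c["Tw"][:2,3]
        # circle of known radius, on points facing away from camera
        from scipy.optimize import least_squares
        ce=Q.mean(0)
        for _ in range(4):
            w=(Q-ce)@((ce-n)/np.linalg.norm(ce-n))>-0.012
            ce=least_squares(lambda p:np.linalg.norm(Q[w]-p,axis=1)-0.046,ce,loss="soft_l1",f_scale=0.002).x
        d=P-ce; far=d[np.linalg.norm(d,axis=1)>0.066]
        a=np.arctan2(*far.mean(0)[::-1]) if len(far) else np.nan
        out.append((ce,a,np.linalg.norm(d,axis=1).max(),np.std(np.linalg.norm(Q[w]-ce,axis=1)),k[:,0,:].mean(0)))
    return out
if __name__=="__main__":
    c=cam("top")
    for q in cups(c): print("cup",np.round(q[0],4),"tab",round(np.degrees(q[1]),1),"tip",round(q[2],4),"res",round(q[3],4),np.round(q[4]))
    hsv=cv2.cvtColor(c["img"],cv2.COLOR_RGB2HSV)
    for nm,(u,v) in dict(dark=(268,200),white=(369,188)).items():
        g=cv2.cvtColor(c["img"],cv2.COLOR_RGB2GRAY); g=cv2.medianBlur(g,3)[v-45:v+45,u-45:u+45]
        h=cv2.HoughCircles(g,cv2.HOUGH_GRADIENT_ALT,1,5,param1=100,param2=0.6,minRadius=4,maxRadius=30)
        if h is not None:
            for x,y,rr in h[0]:
                print(nm,x+u-45,y+v-45,rr,"z.131",np.round(on(c,x+u-45,y+v-45,.131)[:2],4),"z.091",np.round(on(c,x+u-45,y+v-45,.091)[:2],4),"R091",np.round(rr/c["fx"]*1.06,4))
    I=c["img"][:,:,::-1]; z=lambda u,v:cv2.resize(I[v-33:v+33,u-33:u+33],None,fx=4,fy=4,interpolation=cv2.INTER_CUBIC)
    cv2.imwrite("pics/crop.png",np.vstack([np.hstack([z(194,200),z(208,266),z(268,200)]),np.hstack([z(452,210),z(446,259),z(369,188)])]))
    for nm,p in dict(tape=(326,177),):pass
E
sed -i '$d' find.py; python3 find.py
```

```text
cup [0.4135 0.2796] tab 107.9 tip 0.0911 res 0.0025 [200. 268.]
cup [0.5675 0.3217] tab 38.5 tip 0.09 res 0.0022 [190. 198.]
dark 266.0 197.0 23.034967 z.131 [0.5733 0.1372] z.091 [0.5786 0.1424] R091 0.0547
dark 224.0 215.0 16.178417 z.131 [0.5306 0.2326] z.091 [0.5343 0.2415] R091 0.0384
dark 266.0 197.0 7.179558 z.131 [0.5733 0.1372] z.091 [0.5786 0.1424] R091 0.0171
white 370.0 186.0 23.688383 z.131 [ 0.6013 -0.1031] z.091 [ 0.6078 -0.1074] R091 0.0563
white 325.0 177.0 12.603523 z.131 [0.6215 0.0013] z.091 [0.6287 0.0012] R091 0.03
white 385.0 156.0 14.290786 z.131 [ 0.6725 -0.1383] z.091 [ 0.6818 -0.1439] R091 0.034
```

View pics/crop.png

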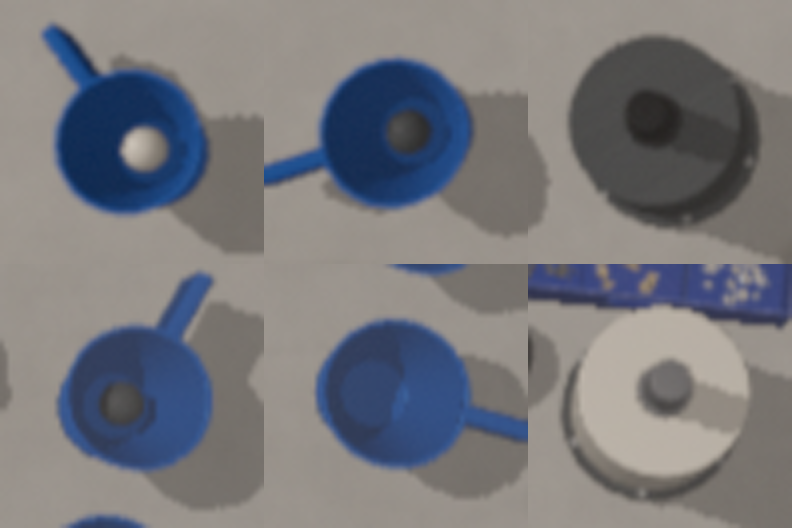

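```bash
sed -i 's/(100,150,50),(122,255,255)/(100,110,50),(122,255,255)/' find.py
cat >> h.py <<'E'
def down(psi):
    "tool down, tool x pointing at heading psi+180 (deg)"
    return R.from_euler("z",psi,degrees=True)*R.from_matrix(np.array([[-1,0,0],[0,1,0],[0,0,-1.]]).T)
def go(targets,grip=100):
    "print rows from current pose to targets [(pos,Rot),...]"
    s=st(); R0=R.from_quat(s["eef_rot"]); p0=np.array(s["ee_pos"])
    for p,Q in targets:
        rv=(R0.inv()*Q).as_rotvec(); d=R0.inv().apply(np.array(p)-p0)
        print([*np.round(rv,3)+0.,*np.round(d,4)+0.,grip], "deg",round(np.degrees(np.linalg.norm(rv)),1),"mm",round(1e3*np.linalg.norm(d)))
E
python3 - <<'E'
from h import *; from find import cups
c=cam("top")
for q in cups(c): print("cup",np.round(q[0],4),"tab",round(np.degrees(q[1]),1),"tip",round(q[2],4),"res",round(q[3],4),np.round(q[4]))
go([((.57,.138,.27),down(0))])
E
```

```text
cup [0.4132 0.2815] tab 108.0 tip 0.0908 res 0.0019 [201. 268.]
cup [ 0.4372 -0.2893] tab -104.2 tip 0.0899 res 0.0022 [452. 260.]
cup [ 0.5532 -0.3116] tab -29.6 tip 0.0898 res 0.002 [456. 205.]
cup [0.5675 0.3232] tab 37.9 tip 0.0895 res 0.0019 [190. 198.]
t 0.25 p [0.1857 0.5966 0.2442] q [ 1.503e-01  9.886e-01 -3.000e-04 -0.000e+00] w 0.0871 F [ 0.2 -0.1 -0.7] j [-1.29  0.33 -0.06  1.46  0.02  1.35 -0.09]
[np.float64(-0.001), np.float64(0.0), np.float64(-0.302), np.float64(-0.5032), np.float64(-0.3237), np.float64(-0.0256), 100] deg 17.3 mm 599
```

Call:
{"fn": "step_arm", "kwargs": {
  "deltas": [
    [[0,0,-0.302,-0.503,-0.324,-0.026,100],[0,0,-0.302,-0.503,-0.324,-0.026,100],[0,0,-0.302,-0.503,-0.324,-0.026,100],[0,0,-0.302,-0.503,-0.324,-0.026,100],[0,0,-0.302,-0.503,-0.324,-0.026,100],[0,0,-0.302,-0.503,-0.324,-0.026,100],[0,0,-0.302,-0.503,-0.324,-0.026,100],[0,0,-0.302,-0.503,-0.324,-0.026,100],[0,0,-0.302,-0.503,-0.324,-0.026,100],[0,0,-0.302,-0.503,-0.324,-0.026,100],[0,0,-0.302,-0.503,-0.324,-0.026,100],[0,0,-0.302,-0.503,-0.324,-0.026,100],[0,0,-0.302,-0.503,-0.324,-0.026,100],[0,0,-0.302,-0.503,-0.324,-0.026,100]]
  ]
}}

```text
time: 2.0
ee_pos: [0.5693, 0.1389, 0.2706]
eef_rot: [-0.001, 1.0, 0.0, -0.0]
ft_force: [-0.3, -0.1, 0.9]
width: 0.0868
grip_force: 0.0
```

Run:
```python
from h import *
st(); c=cam("wrist","w1.png")
```

```text
t 2.0 p [0.5693 0.1389 0.2706] q [-9.e-04  1.e+00  2.e-04 -0.e+00] w 0.0868 F [-0.3 -0.1  0.9] j [-0.58  0.23  0.31  1.55 -0.07  1.37  1.31]
```

View pics/w1.png

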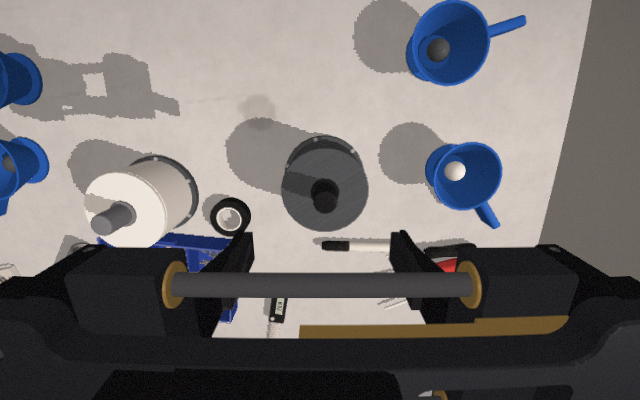

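```bash
cat > jar.py <<'E'
from h import *
def jar(c,u,v,rmin,rmax,z,tag,p2=0.5,w=70):
    g=cv2.medianBlur(cv2.cvtColor(c["img"],cv2.COLOR_RGB2GRAY),3)[max(v-w,0):v+w,max(u-w,0):u+w]
    g=cv2.createCLAHE(4,(4,4)).apply(g)
    h=cv2.HoughCircles(g,cv2.HOUGH_GRADIENT_ALT,1,3,param1=80,param2=p2,minRadius=rmin,maxRadius=rmax)
    if h is None: print(tag,"none"); return
    for x,y,rr in h[0][:5]:
        x+=max(u-w,0);y+=max(v-w,0);a=on(c,x,y,z);b=on(c,x+rr,y,z)
        print(tag,x,y,round(float(rr),1),np.round(a[:2],4),"R",round(np.linalg.norm(a-b),4))
E
python3 - <<'E'
from jar import *
c=cam("wrist")
jar(c,325,185,30,50,.091,"disc"); jar(c,325,197,8,18,.131,"knob",.3,30)
jar(c,120,210,30,50,.091,"wdisc"); jar(c,115,215,8,18,.131,"wknob",.3,30)
jar(c,231,215,8,30,.018,"tape",.5,30)
c=cam("top"); jar(c,268,198,18,28,.091,"Tdisc",.4,35);jar(c,266,197,4,10,.131,"Tknob",.3,15)
I=c["img"];
E
```

```text
disc 326.0 194.0 42.7 [0.5833 0.1447] R 0.0505
disc 325.0 187.0 43.5 [0.5747 0.1434] R 0.0511
disc 324.0 175.0 38.6 [0.5603 0.1422] R 0.0448
disc 337.0 180.0 36.0 [0.5663 0.1574] R 0.0419
disc 336.0 186.0 44.1 [0.5735 0.1563] R 0.0517
knob 324.0 192.0 13.1 [0.5689 0.1418] R 0.0135
knob 325.0 201.0 12.4 [0.5787 0.1429] R 0.0129
wdisc 150.0 198.0 42.5 [ 0.5884 -0.0677] R 0.0525
wdisc 128.0 211.0 40.5 [ 0.6053 -0.0991] R 0.0516
wdisc 121.0 217.0 44.1 [ 0.6133 -0.11  ] R 0.0569
wdisc 117.0 204.0 33.3 [ 0.5962 -0.1113] R 0.0425
wknob 122.0 213.0 13.1 [ 0.5926 -0.0767] R 0.0149
wknob 102.0 226.0 11.1 [ 0.6082 -0.1035] R 0.013
wknob 103.0 222.0 12.5 [ 0.6034 -0.1012] R 0.0146
tape 229.0 219.0 16.8 [0.6449 0.0008] R 0.0253
tape 221.0 213.0 19.4 [ 0.6353 -0.0103] R 0.0292
Tdisc 286.0 183.0 22.6 [0.6132 0.0951] R 0.0545
Tknob none
```

Call:
{"fn": "step_arm", "kwargs": {
  "deltas": [
    [[0,0,0,-0.008,0.003,0.06,100],[0,0,0,-0.008,0.003,0.1,100],[0,0,0,-0.008,0.003,0.13,100],[0,0,0,-0.008,0.003,0.152,100],[0,0,0,-0.008,0.003,0.152,100],[0,0,0,-0.008,0.003,0.152,10],[0,0,0,-0.008,0.003,0.152,10],[0,0,0,-0.008,0.003,0.152,10],[0,0,0,-0.008,0.003,0.152,10],[0,0,0,-0.008,0.003,0.152,10],[0,0,0,-0.008,0.003,0.152,10]]
  ],
  "squeeze": 25
}}

```text
time: 3.52
ee_pos: [0.5777, 0.1409, 0.1185]
eef_rot: [-0.0, 1.0, 0.0, -0.0]
ft_force: [0.2, -0.5, -0.1]
width: 0.035
grip_force: 0.0
```

Run:
```python
from h import *
go([((.577,.142,.26),down(0)),((.46,.0,.26),down(0)),((.46,0,.045),down(0))])
```

```text
t 3.52 p [0.5777 0.1409 0.1185] q [-1.e-04  1.e+00  0.e+00 -0.e+00] w 0.035 F [ 0.2 -0.5 -0.1] j [-0.56  0.37  0.3   1.71 -0.12  1.08  1.35]
[np.float64(0.0), np.float64(0.0), np.float64(0.0), np.float64(0.0007), np.float64(0.0011), np.float64(-0.1415), 100] deg 0.0 mm 141
[np.float64(0.0), np.float64(0.0), np.float64(0.0), np.float64(0.1177), np.float64(-0.1409), np.float64(-0.1415), 100] deg 0.0 mm 232
[np.float64(0.0), np.float64(0.0), np.float64(0.0), np.float64(0.1177), np.float64(-0.1409), np.float64(0.0735), 100] deg 0.0 mm 198
```

Call:
{"fn": "step_arm", "kwargs": {
  "deltas": [
    [[0,0,0,0,0,0,0],[0,0,0,0,0,0,0],[0,0,0,0,0,0,0],[0,0,0,0,0,-0.02,0],[0,0,0,0,0,-0.06,0],[0,0,0,0,0,-0.08,0],[0,0,0,0.05,-0.06,-0.09,0],[0,0,0,0.09,-0.105,-0.09,0],[0,0,0,0.118,-0.141,-0.08,0],[0,0,0,0.118,-0.141,-0.03,0],[0,0,0,0.118,-0.141,0.02,0],[0,0,0,0.118,-0.141,0.05,0],[0,0,0,0.118,-0.141,0.065,0],[0,0,0,0.118,-0.141,0.073,0],[0,0,0,0.118,-0.141,0.076,0],[0,0,0,0.118,-0.141,0.076,0]]
  ]
}}

```text
time: 5.52
ee_pos: [0.4603, -0.0, 0.0431]
eef_rot: [-0.0, 1.0, 0.0, 0.001]
ft_force: [-0.1, 0.6, -0.6]
width: 0.0253
grip_force: 25.0
```

Run:
```python
from h import *
from find import cups
st(); c=cam("scene","s1.png")
c=cam("top")
for q in cups(c): print("cup",np.round(q[0],4),"tab",round(np.degrees(q[1]),1),"tip",round(q[2],4),"res",round(q[3],4),np.round(q[4]))
```

```text
t 5.53 p [ 0.4603 -0.      0.0431] q [-1.e-04  1.e+00  2.e-04  5.e-04] w 0.0253 F [-0.1  0.6 -0.6] j [-0.45  0.21  0.38  2.11 -0.1   0.84  1.56]
cup [0.4132 0.2816] tab 108.0 tip 0.0907 res 0.0019 [201. 268.]
cup [ 0.4377 -0.2891] tab -104.7 tip 0.0902 res 0.0025 [452. 260.]
cup [ 0.5532 -0.3116] tab -29.6 tip 0.0898 res 0.002 [456. 205.]
cup [0.5675 0.3232] tab 37.8 tip 0.0895 res 0.0019 [190. 198.]
```

View pics/s1.png

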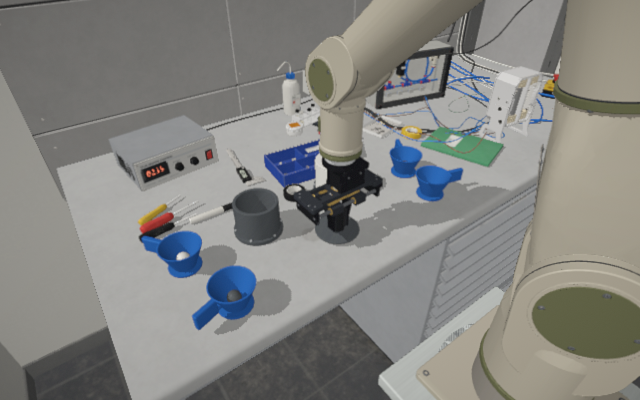

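```bash
cat >> h.py <<'E'
def tool_cup(o,phi,tau=0,a=35,back=0,g=(.068,0,.044),flip=False):
    "TCP pose holding a cup with origin o, tab heading phi, pour tilt tau (deg)"
    C=R.from_euler("z",phi,degrees=True)*R.from_euler("y",-tau,degrees=True)
    Q=C*R.from_euler("y",a,degrees=True)*down(180 if not flip else 0)
    ap=Q.as_matrix()[:,2]
    return np.array(o)+C.apply(g)-(0.003+back)*ap,Q
E
python3 - <<'E'
from h import *
B=(.413,.2815,0)
s=readout.read_state()
go([((.46,0,.2),down(0)),tool_cup((.413,.2815,.08),108,back=.06),tool_cup(B,108,back=.07),tool_cup(B,108)])
E
```

```text
t 5.62 p [0.4603 0.     0.0432] q [-1.e-04  1.e+00  2.e-04  6.e-04] w 0.0251 F [ 1.4 -0.2 -1.4] j [-0.45  0.21  0.38  2.11 -0.1   0.84  1.56]
[np.float64(0.0), np.float64(0.001), np.float64(0.0), np.float64(0.0001), np.float64(0.0), np.float64(-0.1568), 100] deg 0.1 mm 157
[np.float64(0.384), np.float64(-0.527), np.float64(1.215), np.float64(0.0792), np.float64(0.3806), np.float64(-0.1323), 100] deg 79.0 mm 411
[np.float64(0.384), np.float64(-0.527), np.float64(1.215), np.float64(0.0811), np.float64(0.386), np.float64(-0.0605), 100] deg 79.0 mm 399
[np.float64(0.384), np.float64(-0.527), np.float64(1.215), np.float64(0.0687), np.float64(0.3478), np.float64(-0.0032), 100] deg 79.0 mm 355
```

Call:
{"fn": "step_arm", "kwargs": {
  "deltas": [
    [[0,0,0,0,0,0,60],[0,0,0,0,0,0,60],[0,0,0,0,0,0,60],[0,0,0,0,0,-0.05,60],[0,0,0,0,0,-0.1,60],[0,0,0,0,0,-0.157,60],[0.04,-0.05,0.12,0.01,0.05,-0.157,60],[0.08,-0.1,0.25,0.02,0.1,-0.15,60],[0.12,-0.16,0.38,0.03,0.14,-0.15,60],[0.16,-0.22,0.5,0.04,0.19,-0.15,60],[0.2,-0.28,0.63,0.045,0.23,-0.15,60],[0.24,-0.33,0.76,0.05,0.27,-0.15,60],[0.28,-0.38,0.89,0.06,0.31,-0.14,60],[0.32,-0.44,1.02,0.07,0.35,-0.14,60],[0.36,-0.5,1.14,0.075,0.37,-0.132,60],[0.384,-0.527,1.215,0.079,0.381,-0.132,60],[0.384,-0.527,1.215,0.079,0.381,-0.132,60],[0.384,-0.527,1.215,0.079,0.381,-0.132,60]]
  ]
}}

```text
time: 7.88
ee_pos: [0.3812, 0.3802, 0.1748]
eef_rot: [0.56, 0.772, -0.177, 0.243]
ft_force: [-1.1, -0.5, 0.5]
width: 0.0519
grip_force: 0.0
```

Run:
```python
from h import *
from find import cups
from jar import jar
c=cam("top")
for q in cups(c): print("cup",np.round(q[0],4),"tab",round(np.degrees(q[1]),1),"tip",round(q[2],4),"res",round(q[3],4),np.round(q[4]))
jar(c,268,198,15,28,.085,"rim",.4,35)
w=cam("wrist","w2.png")
B=(.413,.2815,0)
go([tool_cup(B,108,back=.07),tool_cup(B,108)])
```

```text
cup [0.4136 0.2814] tab 108.2 tip 0.0911 res 0.0022 [201. 268.]
cup [ 0.4372 -0.2893] tab -104.3 tip 0.0899 res 0.0023 [452. 260.]
cup [ 0.5531 -0.3115] tab -29.7 tip 0.09 res 0.002 [456. 205.]
cup [0.5675 0.3232] tab 38.0 tip 0.0895 res 0.0019 [190. 198.]
rim 266.0 197.0 21.1 [0.5795 0.1432] R 0.0508
rim 280.0 205.0 22.8 [0.5603 0.109 ] R 0.055
t 7.97 p [0.3812 0.38   0.1751] q [ 0.5606  0.7717 -0.1768  0.2429] w 0.0521 F [-1.   0.2  0. ] j [-1.07  0.47 -0.06  1.55  0.43  1.6  -0.91]
[np.float64(0.0), np.float64(-0.001), np.float64(0.0), np.float64(0.0461), np.float64(-0.0002), np.float64(0.0548), 100] deg 0.0 mm 72
[np.float64(0.0), np.float64(-0.001), np.float64(0.0), np.float64(0.046), np.float64(-0.0001), np.float64(0.1248), 100] deg 0.0 mm 133
```

View pics/w2.png

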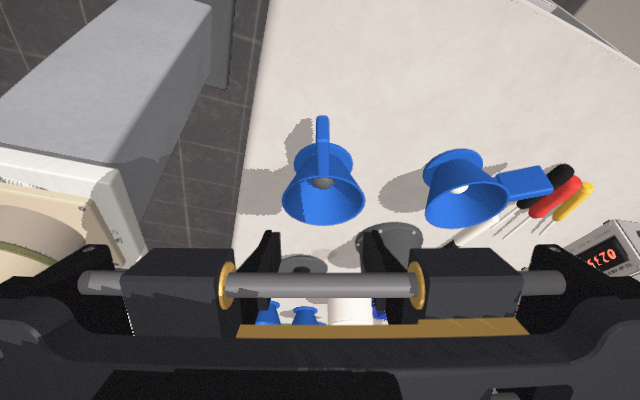

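Call:
{"fn": "step_arm", "kwargs": {
  "deltas": [
    [[0,0,0,0.025,0,0.03,60],[0,0,0,0.046,0,0.055,60],[0,0,0,0.046,0,0.085,60],[0,0,0,0.046,0,0.11,60],[0,0,0,0.046,0,0.125,60],[0,0,0,0.046,0,0.125,60],[0,0,0,0.046,0,0.125,0],[0,0,0,0.046,0,0.125,0],[0,0,0,0.046,0,0.125,0],[0,0,0,0.046,0,0.125,0],[0,0,0,0.046,0,0.125,0],[0,0,0,0.046,0,0.125,0],[0,0,0,0.046,0,0.125,0],[0,0,0,0.046,0,0.125,0]]
  ],
  "squeeze": 30
}}

```text
time: 9.72
ee_pos: [0.3912, 0.3486, 0.0459]
eef_rot: [0.56, 0.772, -0.177, 0.243]
ft_force: [0.3, 0.6, 1.0]
width: 0.0117
grip_force: 30.0
```

```bash
cat > pour.py <<'E'
from h import *
def pour(jarxy,phi,tau,lip_r=.018,clear=.012,flip=False,a=35):
    "cup origin so that lip stays at lip_r from axis on the tab side"
    t=np.radians(tau); x=-.046*np.cos(t)-.06*np.sin(t); z=-.046*np.sin(t)+.06*np.cos(t)
    zf=-.036*np.sin(t)
    h=np.array([np.cos(np.radians(phi)),np.sin(np.radians(phi))])
    oz=.085+clear-min(z,zf)
    o=np.r_[np.array(jarxy)+h*(lip_r-x),oz]
    return tool_cup(o,phi,tau,a,flip=flip)
E
python3 - <<'E'
from pour import *
s=st(); J=(.578,.142); phi=108
p0,Q0=tool_cup((.413,.2815,0),108)
go([(np.array(s["ee_pos"])+[0,0,.13],Q0)]+[pour(J,phi,0,lip_r=.03,clear=.03)]+[pour(J,phi,t) for t in(0,20,40,55,65,72,80,85)],0)
E
```

```text
t 9.72 p [0.3912 0.3486 0.0459] q [ 0.5604  0.7717 -0.1769  0.2431] w 0.0117 F [0.3 0.6 1. ] j [-1.05  0.59 -0.05  1.68  0.46  1.36 -0.99]
t 9.72 p [0.3912 0.3486 0.0459] q [ 0.5604  0.7717 -0.1769  0.2431] w 0.0117 F [0.3 0.6 1. ] j [-1.05  0.59 -0.05  1.68  0.46  1.36 -0.99]
[np.float64(0.0), np.float64(0.0), np.float64(0.0), np.float64(-0.0746), np.float64(-0.0001), np.float64(-0.1065), 0] deg 0.0 mm 130
[np.float64(0.0), np.float64(0.0), np.float64(0.0), np.float64(-0.1553), np.float64(0.1137), np.float64(-0.0325), 0] deg 0.0 mm 195
[np.float64(0.0), np.float64(0.0), np.float64(0.0), np.float64(-0.1548), np.float64(0.1138), np.float64(-0.0109), 0] deg 0.0 mm 192
[np.float64(0.0), np.float64(0.349), np.float64(0.0), np.float64(-0.1758), np.float64(0.1137), np.float64(-0.0368), 0] deg 20.0 mm 213
[np.float64(0.0), np.float64(0.698), np.float64(0.0), np.float64(-0.2026), np.float64(0.1137), np.float64(-0.0471), 0] deg 40.0 mm 237
[np.float64(-0.001), np.float64(0.96), np.float64(0.0), np.float64(-0.2244), np.float64(0.1137), np.float64(-0.0436), 0] deg 55.0 mm 255
[np.float64(-0.001), np.float64(1.134), np.float64(0.0), np.float64(-0.239), np.float64(0.1137), np.float64(-0.0361), 0] deg 65.0 mm 267
[np.float64(-0.001), np.float64(1.257), np.float64(0.0), np.float64(-0.249), np.float64(0.1137), np.float64(-0.0285), 0] deg 72.0 mm 275
[np.float64(-0.001), np.float64(1.396), np.float64(0.0), np.float64(-0.2599), np.float64(0.1137), np.float64(-0.0175), 0] deg 80.0 mm 284
[np.float64(-0.001), np.float64(1.483), np.float64(0.0), np.float64(-0.269), np.float64(0.1137), np.float64(-0.0134), 0] deg 85.0 mm 292
```

Call:
{"fn": "step_arm", "kwargs": {
  "deltas": [
    [[0,0,0,-0.012,0,-0.017,0],[0,0,0,-0.035,0,-0.05,0],[0,0,0,-0.06,0,-0.085,0],[0,0,0,-0.075,0,-0.107,0],[0,0,0,-0.085,0.015,-0.1,0],[0,0,0,-0.1,0.035,-0.085,0],[0,0,0,-0.115,0.06,-0.07,0],[0,0,0,-0.13,0.08,-0.055,0],[0,0,0,-0.145,0.1,-0.042,0],[0,0,0,-0.155,0.114,-0.033,0],[0,0.1,0,-0.16,0.114,-0.033,0],[0,0.22,0,-0.167,0.114,-0.036,0],[0,0.35,0,-0.176,0.114,-0.04,0],[0,0.48,0,-0.186,0.114,-0.045,0],[0,0.6,0,-0.195,0.114,-0.046,0],[0,0.7,0,-0.203,0.114,-0.047,0],[0,0.7,0,-0.203,0.114,-0.047,0]]
  ]
}}

```text
time: 11.85
ee_pos: [0.5441, 0.2479, 0.2006]
eef_rot: [0.589, 0.807, 0.025, -0.035]
ft_force: [-0.1, -0.5, -2.4]
width: 0.0119
grip_force: 30.0
```

Run:
```python
from pour import *
cam("scene","s2.png")
J=(.578,.142); phi=108
go([pour(J,phi,t) for t in(40,55,65,72,80,85)],0)
```

```text
t 11.9 p [0.543  0.2499 0.2002] q [ 0.5881  0.8076  0.0249 -0.0355] w 0.0118 F [-0.2  0.8 -2.8] j [-0.45  0.29 -0.02  1.61 -0.09  1.23 -0.12]
[np.float64(-0.001), np.float64(0.001), np.float64(-0.002), np.float64(0.002), np.float64(-0.0001), np.float64(-0.0002), 0] deg 0.2 mm 2
[np.float64(-0.001), np.float64(0.262), np.float64(-0.002), np.float64(-0.017), np.float64(-0.0001), np.float64(-0.0116), 0] deg 15.0 mm 21
[np.float64(-0.001), np.float64(0.437), np.float64(-0.003), np.float64(-0.033), np.float64(0.0), np.float64(-0.0152), 0] deg 25.0 mm 36
[np.float64(-0.001), np.float64(0.559), np.float64(-0.003), np.float64(-0.0456), np.float64(0.0), np.float64(-0.0157), 0] deg 32.0 mm 48
[np.float64(-0.001), np.float64(0.699), np.float64(-0.003), np.float64(-0.061), np.float64(0.0), np.float64(-0.0143), 0] deg 40.0 mm 63
[np.float64(0.0), np.float64(0.786), np.float64(-0.003), np.float64(-0.0706), np.float64(0.0001), np.float64(-0.0171), 0] deg 45.0 mm 73
```

View pics/s2.png

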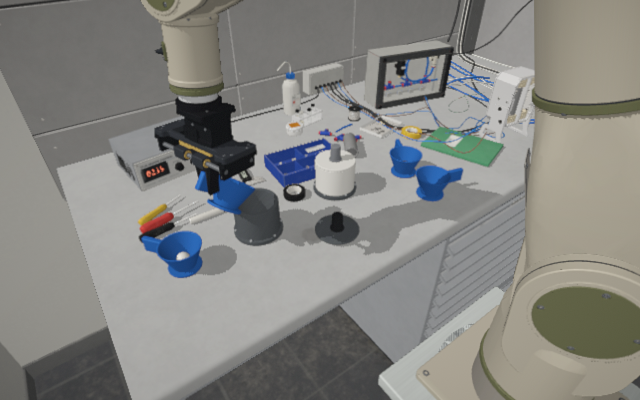

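Call:
{"fn": "step_arm", "kwargs": {
  "deltas": [
    [[0,0.13,0,-0.008,0,-0.006,0],[0,0.26,0,-0.017,0,-0.012,0],[0,0.35,0,-0.025,0,-0.014,0],[0,0.437,0,-0.033,0,-0.015,0],[0,0.48,0,-0.037,0,-0.016,0],[0,0.52,0,-0.041,0,-0.016,0],[0,0.56,0,-0.046,0,-0.016,0],[0,0.595,0,-0.05,0,-0.016,0],[0,0.63,0,-0.053,0,-0.015,0],[0,0.665,0,-0.057,0,-0.015,0],[0,0.7,0,-0.061,0,-0.014,0],[0,0.74,0,-0.066,0,-0.016,0],[0,0.786,0,-0.071,0,-0.017,0],[0,0.786,0,-0.071,0,-0.017,0],[0,0.786,0,-0.071,0,-0.017,0],[0,0.786,0,-0.071,0,-0.017,0],[0,0.786,0,-0.071,0,-0.017,0],[0,0.786,0,-0.071,0,-0.017,0]]
  ]
}}

```text
time: 14.15
ee_pos: [0.565, 0.1828, 0.2114]
eef_rot: [0.532, 0.733, 0.249, -0.343]
ft_force: [1.1, 0.9, -0.8]
width: 0.0117
grip_force: 30.0
```

Run:
```python
from pour import *
a=cam("scene")["img"];b=cam("top")["img"];
z=lambda I,u,v,w,f:cv2.resize(I[max(v-w,0):v+w,max(u-w,0):u+w,::-1],(400,400),interpolation=cv2.INTER_CUBIC)
cv2.imwrite("pics/p1.png",np.hstack([z(a,245,190,80,3),z(b,255,200,60,4)]))
go([pour((.578,.142),108,t) for t in(65,40,0)]+[tool_cup((.413,.2815,z),108) for z in(.14,.04,.002)],0)
```

```text
t 14.25 p [0.565  0.1827 0.2114] q [ 0.5325  0.7328  0.2487 -0.3429] w 0.0113 F [ 0.5  0.1 -1.2] j [ 0.05  0.49 -0.04  1.57 -0.8   1.48  0.57]
[np.float64(-0.001), np.float64(-0.351), np.float64(0.0), np.float64(0.0242), np.float64(-0.0002), np.float64(0.0273), 0] deg 20.1 mm 37
[np.float64(-0.001), np.float64(-0.788), np.float64(0.0), np.float64(0.0383), np.float64(-0.0002), np.float64(0.0627), 0] deg 45.1 mm 73
[np.float64(-0.001), np.float64(-1.486), np.float64(0.0), np.float64(0.0062), np.float64(-0.0001), np.float64(0.1134), 0] deg 85.1 mm 114
[np.float64(-0.001), np.float64(-1.486), np.float64(0.0), np.float64(0.1159), np.float64(-0.114), np.float64(0.1777), 0] deg 85.1 mm 241
[np.float64(-0.001), np.float64(-1.486), np.float64(0.0), np.float64(0.0392), np.float64(-0.1139), np.float64(0.2418), 0] deg 85.1 mm 270
[np.float64(-0.001), np.float64(-1.486), np.float64(0.0), np.float64(0.01), np.float64(-0.1139), np.float64(0.2662), 0] deg 85.1 mm 290
```

View pics/p1.png

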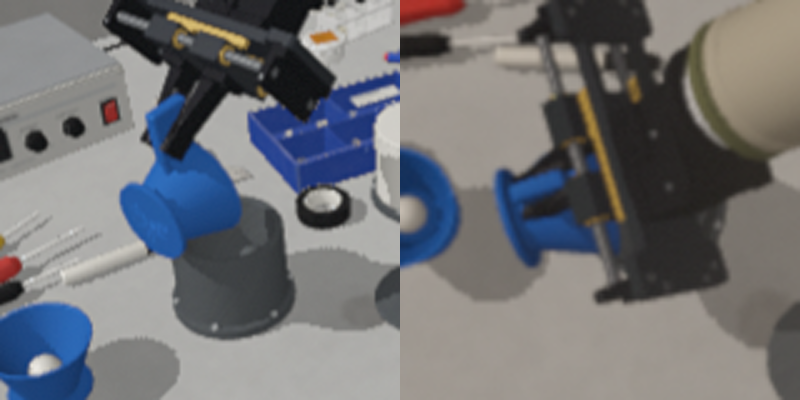

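Call:
{"fn": "step_arm", "kwargs": {
  "deltas": [
    [[0,-0.17,0,0.014,0,0.014,0],[0,-0.35,0,0.024,0,0.027,0],[0,-0.5,0,0.03,0,0.039,0],[0,-0.65,0,0.035,0,0.052,0],[0,-0.79,0,0.038,0,0.063,0],[0,-0.96,0,0.034,-0.01,0.072,0],[0,-1.13,0,0.03,-0.03,0.085,0],[0,-1.3,0,0.04,-0.05,0.11,0],[0,-1.486,0,0.06,-0.07,0.14,0],[0,-1.486,0,0.09,-0.09,0.16,0],[0,-1.486,0,0.116,-0.114,0.178,0],[0,-1.486,0,0.08,-0.114,0.208,0],[0,-1.486,0,0.055,-0.114,0.228,0],[0,-1.486,0,0.039,-0.114,0.242,0],[0,-1.486,0,0.025,-0.114,0.254,0],[0,-1.486,0,0.014,-0.114,0.263,0],[0,-1.486,0,0.0095,-0.114,0.2665,0],[0,-1.486,0,0.0085,-0.114,0.2675,0],[0,-1.486,0,0.0085,-0.114,0.2675,0]]
  ]
}}

```text
time: 16.62
ee_pos: [0.3915, 0.348, 0.0469]
eef_rot: [0.561, 0.772, -0.177, 0.243]
ft_force: [-0.6, -0.7, -1.8]
width: 0.0118
grip_force: 30.0
```

Run:
```python
from pour import *
from find import cups
c=cam("top")
for q in cups(c): print("cup",np.round(q[0],4),"tab",round(np.degrees(q[1]),1),"tip",round(q[2],4),"res",round(q[3],4),np.round(q[4]))
z=lambda I,u,v,w,f:cv2.resize(I[max(v-w,0):v+w,max(u-w,0):u+w,::-1],(400,400),interpolation=cv2.INTER_CUBIC)
b=c["img"]; g=cam("scene")["img"]
cv2.imwrite("pics/p2.png",np.hstack([z(b,267,200,30,4),z(g,225,275,70,3)]))
B=(.413,.2815,0)
print(tool_cup(B,108)[0])
go([tool_cup(B,108,back=.09)],60)
```

```text
cup [0.4114 0.2809] tab 106.9 tip 0.0899 res 0.0021 [201. 269.]
cup [ 0.4372 -0.2893] tab -104.3 tip 0.0899 res 0.0023 [452. 260.]
cup [ 0.5531 -0.3115] tab -29.6 tip 0.09 res 0.002 [456. 205.]
cup [0.5675 0.3232] tab 37.8 tip 0.0895 res 0.0019 [190. 198.]
[0.39145511 0.34780835 0.04645746]
t 16.73 p [0.3916 0.348  0.047 ] q [ 0.5606  0.7716 -0.1766  0.2431] w 0.0122 F [-0.5  0.3 -1.1] j [-1.02  0.59 -0.08  1.68  0.47  1.36 -1.  ]
[np.float64(0.0), np.float64(0.0), np.float64(0.0), np.float64(0.0002), np.float64(-0.0002), np.float64(-0.0895), 60] deg 0.0 mm 90
```

View pics/p2.png

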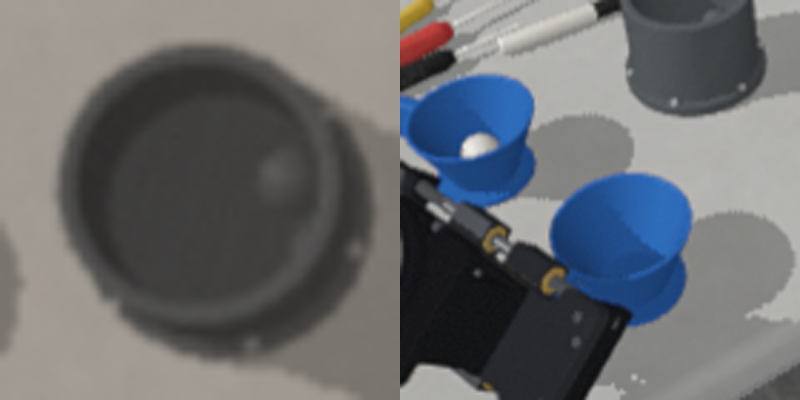

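Run:
```python
from pour import *
B=(.413,.2815,0)
p,Q=tool_cup(B,108,back=.09); C=(.553,-.3115,0)
f=dict(a=30,flip=True)
go([(p,Q),(p+[0,0,.13],Q),((.5,0,.3),down(-45)),tool_cup((.553,-.3115,.05),-29.6,back=.08,**f)],60)
```

```text
t 16.73 p [0.3916 0.348  0.047 ] q [ 0.5606  0.7716 -0.1766  0.2431] w 0.0122 F [-0.5  0.3 -1.1] j [-1.02  0.59 -0.08  1.68  0.47  1.36 -1.  ]
[np.float64(0.0), np.float64(0.0), np.float64(0.0), np.float64(0.0002), np.float64(-0.0002), np.float64(-0.0895), 60] deg 0.0 mm 90
[np.float64(0.0), np.float64(0.0), np.float64(0.0), np.float64(-0.0743), np.float64(-0.0002), np.float64(-0.196), 60] deg 0.0 mm 210
[np.float64(-0.144), np.float64(0.599), np.float64(-0.456), np.float64(-0.4437), np.float64(-0.0044), np.float64(0.0016), 60] deg 43.9 mm 444
[np.float64(-0.034), np.float64(1.08), np.float64(-0.779), np.float64(-0.6893), np.float64(0.0235), np.float64(0.337), 60] deg 76.3 mm 768
```

Call:
{"fn": "step_arm", "kwargs": {
  "deltas": [
    [[0,0,0,0,0,0,60],[0,0,0,0,0,0,60],[0,0,0,0,0,0,60],[0,0,0,0,0,0,60],[0,0,0,0,0,-0.03,60],[0,0,0,0,0,-0.06,60],[0,0,0,0,0,-0.09,60],[0,0,0,-0.035,0,-0.14,60],[0,0,0,-0.074,0,-0.196,60],[-0.02,0.08,-0.06,-0.12,0,-0.17,60],[-0.04,0.16,-0.12,-0.17,0,-0.145,60],[-0.06,0.25,-0.19,-0.22,0,-0.12,60],[-0.08,0.34,-0.26,-0.27,0,-0.095,60],[-0.1,0.42,-0.32,-0.32,0,-0.07,60],[-0.12,0.5,-0.38,-0.37,0,-0.04,60],[-0.144,0.6,-0.456,-0.42,0,-0.01,60],[-0.144,0.6,-0.456,-0.444,-0.004,0.002,60],[-0.144,0.6,-0.456,-0.444,-0.004,0.002,60]]
  ]
}}

```text
time: 18.98
ee_pos: [0.5007, -0.0035, 0.2999]
eef_rot: [0.385, 0.923, -0.0, -0.0]
ft_force: [0.4, 0.4, 0.2]
width: 0.0521
grip_force: 0.0
```

Run:
```python
from pour import *
from find import cups
c=cam("top")
for q in cups(c): print("cup",np.round(q[0],4),"tab",round(np.degrees(q[1]),1),"tip",round(q[2],4),"res",round(q[3],4),np.round(q[4]))
f=dict(a=30,flip=True)
go([tool_cup((.553,-.3115,.05),-29.6,back=.08,**f)],60)
```

```text
cup [0.4113 0.2802] tab 107.2 tip 0.0905 res 0.0021 [201. 269.]
cup [ 0.4378 -0.2888] tab -104.8 tip 0.0905 res 0.0026 [452. 260.]
cup [ 0.5532 -0.3116] tab -29.6 tip 0.0898 res 0.002 [456. 205.]
cup [0.5675 0.3232] tab 37.8 tip 0.0895 res 0.0019 [190. 198.]
t 19.02 p [ 0.5005 -0.0012  0.2995] q [ 3.838e-01  9.234e-01 -0.000e+00 -5.000e-04] w 0.0522 F [-0.1  0.9 -0.5] j [-0.41  0.02  0.33  1.71 -0.01  1.41  0.7 ]
[np.float64(0.071), np.float64(0.519), np.float64(-0.265), np.float64(-0.3627), np.float64(-0.1522), np.float64(0.1334), 60] deg 33.7 mm 415
```

Call:
{"fn": "step_arm", "kwargs": {
  "deltas": [
    [[0.01,0.05,-0.03,-0.05,-0.021,0,60],[0.02,0.12,-0.06,-0.1,-0.042,0.01,60],[0.03,0.2,-0.1,-0.15,-0.063,0.03,60],[0.04,0.28,-0.14,-0.2,-0.084,0.05,60],[0.05,0.36,-0.18,-0.25,-0.105,0.08,60],[0.06,0.44,-0.22,-0.3,-0.126,0.1,60],[0.071,0.519,-0.265,-0.35,-0.147,0.12,60],[0.071,0.519,-0.265,-0.363,-0.152,0.133,60],[0.071,0.519,-0.265,-0.363,-0.152,0.133,60],[0.071,0.519,-0.265,-0.363,-0.152,0.133,60]]
  ]
}}

```text
time: 20.27
ee_pos: [0.6401, -0.357, 0.161]
eef_rot: [0.245, 0.936, 0.064, -0.243]
ft_force: [0.3, -0.8, -0.2]
width: 0.052
grip_force: 0.0
```

Run:
```python
from pour import *
f=dict(a=30,flip=True)
cam("wrist","w3.png")
C=(.553,-.3115,0)
go([tool_cup(C,-29.6,back=.07,**f),tool_cup(C,-29.6,**f)],60)
```

```text
t 20.32 p [ 0.6403 -0.3569  0.162 ] q [ 0.2452  0.9365  0.0637 -0.2424] w 0.0522 F [-0.1  0.   0.7] j [ 0.4   1.12  0.23  0.48 -0.21  2.06  1.56]
[np.float64(-0.002), np.float64(0.017), np.float64(0.004), np.float64(-0.032), np.float64(-0.0037), np.float64(0.0449), 60] deg 1.0 mm 55
[np.float64(-0.002), np.float64(0.017), np.float64(0.004), np.float64(-0.0308), np.float64(-0.0036), np.float64(0.1149), 60] deg 1.0 mm 119
```

View pics/w3.png

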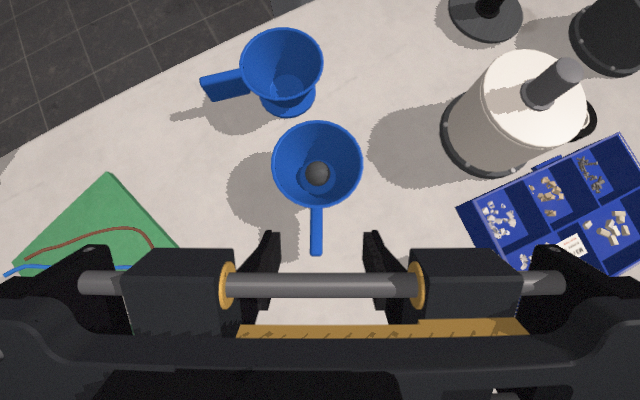

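Run:
```python
from pour import *
f=dict(a=15,flip=True)
C=(.553,-.3115,0)
go([tool_cup(C,-29.6,back=.08,**f),tool_cup(C,-29.6,**f)],60)
```

```text
t 20.32 p [ 0.6403 -0.3569  0.162 ] q [ 0.2452  0.9365  0.0637 -0.2424] w 0.0522 F [-0.1  0.   0.7] j [ 0.4   1.12  0.23  0.48 -0.21  2.06  1.56]
[np.float64(-0.001), np.float64(-0.245), np.float64(0.004), np.float64(-0.0106), np.float64(-0.0036), np.float64(0.0374), 60] deg 14.0 mm 39
[np.float64(-0.001), np.float64(-0.245), np.float64(0.004), np.float64(-0.03), np.float64(-0.0036), np.float64(0.115), 60] deg 14.0 mm 119
```

Call:
{"fn": "step_arm", "kwargs": {
  "deltas": [
    [[0,-0.12,0,-0.005,-0.003,0.01,60],[0,-0.245,0.004,-0.011,-0.004,0.02,60],[0,-0.245,0.004,-0.011,-0.004,0.02,60],[0,-0.245,0.004,-0.011,-0.004,0.02,60]]
  ]
}}

```text
time: 20.82
ee_pos: [0.6386, -0.3613, 0.1404]
eef_rot: [0.253, 0.959, 0.033, -0.126]
ft_force: [0.4, -0.4, -0.5]
width: 0.0521
grip_force: 0.0
```

Run:
```python
from pour import *
f=dict(a=15,flip=True)
C=(.553,-.3115,0)
go([tool_cup(C,-29.6,back=.08,**f),tool_cup(C,-29.6,**f)],60)
```

```text
t 20.82 p [ 0.6386 -0.3613  0.1404] q [ 0.2532  0.9585  0.0328 -0.1265] w 0.0521 F [ 0.4 -0.4 -0.5] j [ 0.35  0.86  0.23  0.93 -0.17  1.63  1.59]
[np.float64(-0.001), np.float64(0.0), np.float64(0.0), np.float64(0.005), np.float64(0.001), np.float64(0.0181), 60] deg 0.1 mm 19
[np.float64(-0.001), np.float64(0.0), np.float64(0.0), np.float64(0.005), np.float64(0.0011), np.float64(0.0981), 60] deg 0.1 mm 98
```

Call:
{"fn": "step_arm", "kwargs": {
  "deltas": [
    [[0,0,0,0.005,0.001,0.02,60],[0,0,0,0.005,0.001,0.05,60],[0,0,0,0.005,0.001,0.08,60],[0,0,0,0.005,0.001,0.098,60],[0,0,0,0.005,0.001,0.098,60],[0,0,0,0.005,0.001,0.098,0],[0,0,0,0.005,0.001,0.098,0],[0,0,0,0.005,0.001,0.098,0],[0,0,0,0.005,0.001,0.098,0],[0,0,0,0.005,0.001,0.098,0],[0,0,0,0.005,0.001,0.098,0],[0,0,0,0.005,0.001,0.098,0],[0,0,0,0.005,0.001,0.098,0]]
  ]
}}

```text
time: 22.45
ee_pos: [0.6114, -0.3464, 0.0445]
eef_rot: [0.254, 0.958, 0.033, -0.127]
ft_force: [0.5, 0.6, 1.9]
width: 0.0116
grip_force: 30.0
```

Run:
```python
from pour import *
f=dict(a=15,flip=True); J=(.578,.142)
print(tool_cup((.553,-.3115,0),-29.6,**f)[0])
go([tool_cup((.553,-.3115,.15),-29.6,**f),tool_cup((.50,-.12,.17),-52,**f),tool_cup((.53,.02,.17),-65,**f),pour(J,-75,0,clear=.05,lip_r=.03,**f),pour(J,-75,20,clear=.03,**f),pour(J,-75,40,**f)],0)
```

```text
[ 0.61280078 -0.34547157  0.04689778]
t 22.45 p [ 0.6114 -0.3464  0.0445] q [ 0.254   0.9583  0.0328 -0.1269] w 0.0116 F [0.5 0.6 1.9] j [ 0.33  0.86  0.22  1.14 -0.17  1.43  1.6 ]
[np.float64(-0.001), np.float64(-0.001), np.float64(-0.002), np.float64(0.0389), np.float64(0.0013), np.float64(-0.1474), 0] deg 0.1 mm 152
[np.float64(-0.103), np.float64(-0.001), np.float64(0.376), np.float64(0.1851), np.float64(0.1152), np.float64(-0.1289), 0] deg 22.3 mm 253
[np.float64(-0.161), np.float64(-0.001), np.float64(0.595), np.float64(0.2342), np.float64(0.238), np.float64(-0.1159), 0] deg 35.3 mm 353
[np.float64(-0.207), np.float64(0.0), np.float64(0.763), np.float64(0.1991), np.float64(0.3046), np.float64(-0.0892), 0] deg 45.3 mm 375
[np.float64(-0.071), np.float64(-0.331), np.float64(0.792), np.float64(0.2123), np.float64(0.3149), np.float64(-0.0992), 0] deg 49.3 mm 393
[np.float64(0.068), np.float64(-0.661), np.float64(0.804), np.float64(0.2245), np.float64(0.3263), np.float64(-0.1015), 0] deg 59.8 mm 409
```

Call:
{"fn": "step_arm", "kwargs": {
  "deltas": [
    [[0,0,0,0.005,0,-0.02,0],[0,0,0,0.015,0,-0.06,0],[0,0,0,0.027,0,-0.1,0],[0,0,0,0.039,0,-0.147,0],[-0.02,0,0.07,0.068,0.023,-0.144,0],[-0.04,0,0.15,0.1,0.046,-0.14,0],[-0.06,0,0.23,0.13,0.07,-0.136,0],[-0.08,0,0.3,0.16,0.093,-0.132,0],[-0.1,0,0.376,0.185,0.115,-0.129,0],[-0.12,0,0.45,0.202,0.155,-0.125,0],[-0.14,0,0.52,0.218,0.197,-0.12,0],[-0.16,0,0.595,0.234,0.238,-0.116,0],[-0.18,0,0.67,0.218,0.27,-0.105,0],[-0.2,0,0.74,0.205,0.295,-0.094,0],[-0.207,0,0.763,0.199,0.305,-0.089,0],[-0.207,0,0.763,0.199,0.305,-0.089,0]]
  ]
}}

```text
time: 24.45
ee_pos: [0.6154, 0.0021, 0.1816]
eef_rot: [0.603, 0.787, 0.079, -0.104]
ft_force: [-0.5, -1.0, -2.9]
width: 0.0118
grip_force: 30.0
```

Run:
```python
from pour import *
f=dict(a=15,flip=True); J=(.578,.142)
go([pour(J,-75,0,clear=.05,lip_r=.03,**f)]+[pour(J,-75,t,clear=c,**f) for t,c in((20,.03),(40,.014),(55,.01),(65,.01),(72,.01),(80,.01),(85,.01))],0)
```

```text
t 24.45 p [0.6154 0.0021 0.1816] q [ 0.6029  0.787   0.0792 -0.1039] w 0.0118 F [-0.5 -1.  -2.9] j [-0.1   0.42  0.21  1.52 -0.34  1.32  0.46]
[np.float64(-0.001), np.float64(0.0), np.float64(0.001), np.float64(0.0001), np.float64(0.0001), np.float64(-0.0003), 0] deg 0.1 mm 0
[np.float64(-0.001), np.float64(-0.349), np.float64(0.002), np.float64(0.0174), np.float64(0.0001), np.float64(-0.0091), 0] deg 20.0 mm 20
[np.float64(0.0), np.float64(-0.698), np.float64(0.002), np.float64(0.0348), np.float64(0.0001), np.float64(-0.0121), 0] deg 40.0 mm 37
[np.float64(0.0), np.float64(-0.96), np.float64(0.002), np.float64(0.0553), np.float64(0.0002), np.float64(-0.0122), 0] deg 55.0 mm 57
[np.float64(0.0), np.float64(-1.135), np.float64(0.002), np.float64(0.0714), np.float64(0.0002), np.float64(-0.01), 0] deg 65.0 mm 72
[np.float64(0.0), np.float64(-1.257), np.float64(0.002), np.float64(0.0833), np.float64(0.0002), np.float64(-0.0062), 0] deg 72.0 mm 84
[np.float64(0.0), np.float64(-1.397), np.float64(0.002), np.float64(0.0972), np.float64(0.0002), np.float64(0.0005), 0] deg 80.0 mm 97
[np.float64(0.0), np.float64(-1.484), np.float64(0.002), np.float64(0.1071), np.float64(0.0002), np.float64(0.0012), 0] deg 85.0 mm 107
```

Call:
{"fn": "step_arm", "kwargs": {
  "deltas": [
    [[0,-0.12,0,0.006,0,-0.003,0],[0,-0.24,0,0.012,0,-0.006,0],[0,-0.35,0,0.017,0,-0.009,0],[0,-0.47,0,0.023,0,-0.01,0],[0,-0.58,0,0.029,0,-0.011,0],[0,-0.7,0,0.035,0,-0.012,0],[0,-0.83,0,0.045,0,-0.012,0],[0,-0.96,0,0.055,0,-0.012,0],[0,-1.05,0,0.063,0,-0.011,0],[0,-1.135,0,0.071,0,-0.01,0],[0,-1.18,0,0.075,0,-0.009,0],[0,-1.22,0,0.079,0,-0.008,0],[0,-1.257,0,0.083,0,-0.006,0],[0,-1.3,0,0.087,0,-0.004,0],[0,-1.35,0,0.092,0,-0.002,0],[0,-1.397,0,0.097,0,0,0],[0,-1.44,0,0.102,0,0.001,0],[0,-1.484,0,0.107,0,0.001,0],[0,-1.484,0,0.107,0,0.001,0],[0,-1.484,0,0.107,0,0.001,0]]
  ]
}}

```text
time: 26.95
ee_pos: [0.589, 0.1022, 0.2085]
eef_rot: [0.499, 0.65, -0.349, 0.455]
ft_force: [0.6, -0.7, -1.4]
width: 0.0118
grip_force: 30.0
```

Run:
```python
from pour import *
a=cam("scene")["img"];b=cam("top")["img"];
z=lambda I,u,v,w,f:cv2.resize(I[max(v-w,0):v+w,max(u-w,0):u+w,::-1],(400,400),interpolation=cv2.INTER_CUBIC)
cv2.imwrite("pics/p3.png",np.hstack([z(a,265,190,80,3),z(b,275,200,60,4)]))
f=dict(a=15,flip=True); J=(.578,.142)
go([pour(J,-75,85,clear=.01,**f),pour(J,-75,40,clear=.014,**f),pour(J,-75,0,clear=.05,lip_r=.03,**f)],0)
```

```text
t 27.05 p [0.589  0.102  0.2087] q [ 0.4991  0.6497 -0.3489  0.455 ] w 0.0119 F [-0.5  1.  -0.7] j [-0.97  0.64  0.3   1.63  0.88  1.59 -0.72]
[np.float64(0.0), np.float64(-0.001), np.float64(-0.001), np.float64(0.0007), np.float64(-0.0002), np.float64(-0.0002), 0] deg 0.1 mm 1
[np.float64(0.0), np.float64(0.785), np.float64(-0.001), np.float64(-0.0189), np.float64(-0.0002), np.float64(0.0707), 0] deg 45.0 mm 73
[np.float64(0.001), np.float64(1.483), np.float64(-0.001), np.float64(-0.0102), np.float64(-0.0002), np.float64(0.1062), 0] deg 85.0 mm 107
```

View pics/p3.png

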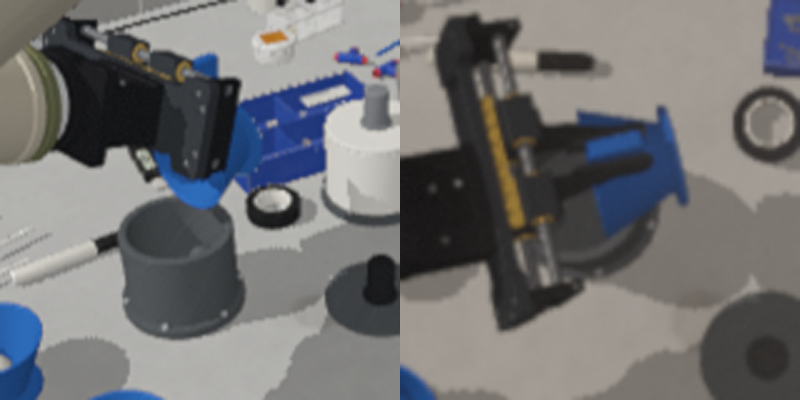

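Call:
{"fn": "step_arm", "kwargs": {
  "deltas": [
    [[0,0.15,0,-0.008,0,0.014,0],[0,0.31,0,-0.014,0,0.028,0],[0,0.47,0,-0.018,0,0.043,0],[0,0.63,0,-0.019,0,0.058,0],[0,0.785,0,-0.019,0,0.071,0],[0,0.96,0,-0.019,0,0.08,0],[0,1.13,0,-0.017,0,0.088,0],[0,1.3,0,-0.014,0,0.097,0],[0,1.483,0,-0.01,0,0.106,0],[0,1.483,0,-0.01,0,0.106,0],[0,1.483,0,-0.01,0,0.106,0]]
  ]
}}

```text
time: 28.42
ee_pos: [0.6154, 0.0026, 0.1815]
eef_rot: [0.604, 0.787, 0.079, -0.103]
ft_force: [-1.1, 0.9, -1.2]
width: 0.0115
grip_force: 30.0
```

Run:
```python
from pour import *
from find import cups
c=cam("top")
for q in cups(c): print("cup",np.round(q[0],4),"tab",round(np.degrees(q[1]),1),"tip",round(q[2],4),"res",round(q[3],4),np.round(q[4]))
z=lambda I,u,v,w,f:cv2.resize(I[max(v-w,0):v+w,max(u-w,0):u+w,::-1],(400,400),interpolation=cv2.INTER_CUBIC)
b=c["img"];g=cam("scene")["img"]
cv2.imwrite("pics/p4.png",np.hstack([z(b,275,200,40,4),z(g,270,180,70,3)]))
f=dict(a=15,flip=True)
# actual grip pose was 2.4 mm lower than model
go([tool_cup((.53,.02,.17),-65,**f),tool_cup((.50,-.12,.17),-52,**f)]+[tool_cup((.553,-.3125,h-.0015),-29.6,**f) for h in(.14,.05,.001)],0)
```

```text
cup [0.4113 0.2802] tab 107.1 tip 0.0905 res 0.0021 [201. 269.]
cup [ 0.4373 -0.2893] tab -104.3 tip 0.0898 res 0.0021 [452. 260.]
cup [0.5675 0.3232] tab 37.8 tip 0.0895 res 0.0019 [190. 198.]
cup [0.6238 0.0741] tab nan tip 0.056 res 0.0018 [296. 182.]
t 28.52 p [0.6154 0.0046 0.1819] q [ 0.6025  0.7875  0.0793 -0.103 ] w 0.0117 F [ 0.1  0.3 -0.8] j [-0.11  0.42  0.21  1.52 -0.34  1.32  0.45]
[np.float64(0.045), np.float64(0.001), np.float64(-0.166), np.float64(-0.0205), np.float64(-0.0666), np.float64(-0.0417), 0] deg 9.8 mm 81
[np.float64(0.104), np.float64(0.001), np.float64(-0.385), np.float64(-0.1392), np.float64(-0.1173), np.float64(-0.0734), 0] deg 22.8 mm 196
[np.float64(0.205), np.float64(0.001), np.float64(-0.763), np.float64(-0.3258), np.float64(-0.0943), np.float64(-0.0906), 0] deg 45.2 mm 351
[np.float64(0.205), np.float64(0.001), np.float64(-0.763), np.float64(-0.349), np.float64(-0.0944), np.float64(-0.0036), 0] deg 45.2 mm 362
[np.float64(0.205), np.float64(0.001), np.float64(-0.763), np.float64(-0.3616), np.float64(-0.0944), np.float64(0.0438), 0] deg 45.2 mm 376
```

View pics/p4.png

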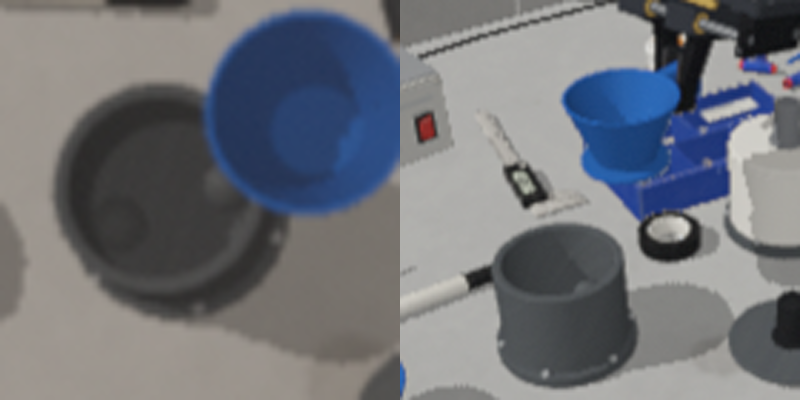

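Call:
{"fn": "step_arm", "kwargs": {
  "deltas": [
    [[0.02,0,-0.08,-0.01,-0.033,-0.021,0],[0.045,0,-0.166,-0.021,-0.067,-0.042,0],[0.065,0,-0.24,-0.06,-0.084,-0.052,0],[0.085,0,-0.31,-0.1,-0.1,-0.063,0],[0.104,0,-0.385,-0.139,-0.117,-0.073,0],[0.124,0,-0.46,-0.18,-0.112,-0.077,0],[0.144,0,-0.54,-0.22,-0.107,-0.08,0],[0.165,0,-0.61,-0.26,-0.102,-0.084,0],[0.185,0,-0.69,-0.3,-0.097,-0.088,0],[0.205,0,-0.763,-0.326,-0.094,-0.091,0],[0.205,0,-0.763,-0.326,-0.094,-0.091,0],[0.205,0,-0.763,-0.338,-0.094,-0.045,0],[0.205,0,-0.763,-0.349,-0.094,-0.004,0],[0.205,0,-0.763,-0.356,-0.094,0.022,0],[0.205,0,-0.763,-0.36,-0.094,0.038,0],[0.205,0,-0.763,-0.362,-0.094,0.0445,0],[0.205,0,-0.763,-0.362,-0.094,0.0455,0],[0.205,0,-0.763,-0.362,-0.094,0.0455,0]]
  ]
}}

```text
time: 30.78
ee_pos: [0.6128, -0.3481, 0.045]
eef_rot: [0.254, 0.958, 0.033, -0.125]
ft_force: [0.0, 0.5, -0.6]
width: 0.0121
grip_force: 30.0
```

Run:
```python
from pour import *
from find import cups
c=cam("top")
for q in cups(c): print("cup",np.round(q[0],4),"tab",round(np.degrees(q[1]),1),"tip",round(q[2],4),"res",round(q[3],4),np.round(q[4]))
f=dict(a=15,flip=True)
p,Q=tool_cup((.553,-.3125,-.0005),-29.6,back=.08,**f)
go([(p,Q),(p+[0,0,.1],Q),((.5,-.12,.25),down(-10)),((.46,0,.2),down(0))],60)
```

```text
cup [0.4113 0.2802] tab 107.1 tip 0.0905 res 0.0021 [201. 269.]
cup [ 0.5574 -0.3099] tab nan tip 0.0626 res 0.0033 [454. 208.]
cup [0.5675 0.3232] tab 37.8 tip 0.0895 res 0.0019 [190. 198.]
t 30.82 p [ 0.6127 -0.3481  0.045 ] q [ 0.2544  0.9584  0.0329 -0.1255] w 0.0116 F [-0.7  0.  -0.7] j [ 0.33  0.86  0.24  1.13 -0.18  1.43  1.61]
[np.float64(0.0), np.float64(0.002), np.float64(-0.002), np.float64(0.0009), np.float64(0.0015), np.float64(-0.0812), 60] deg 0.2 mm 81
[np.float64(0.0), np.float64(0.002), np.float64(-0.002), np.float64(0.0266), np.float64(0.0014), np.float64(-0.1779), 60] deg 0.2 mm 180
[np.float64(0.044), np.float64(-0.258), np.float64(-0.342), np.float64(0.2566), np.float64(0.1421), np.float64(-0.144), 60] deg 24.7 mm 327
[np.float64(0.067), np.float64(-0.255), np.float64(-0.516), np.float64(0.3348), np.float64(0.2265), np.float64(-0.0715), 60] deg 33.2 mm 411
```

Call:
{"fn": "step_arm", "kwargs": {
  "deltas": [
    [[0,0,0,0,0,0,60],[0,0,0,0,0,0,60],[0,0,0,0,0,0,60],[0,0,0,0,0,0,60],[0,0,0,0,0,-0.03,60],[0,0,0,0,0,-0.08,60],[0,0,0,0.013,0,-0.13,60],[0,0,0,0.027,0,-0.178,60],[0.01,-0.05,-0.07,0.07,0.028,-0.172,60],[0.02,-0.1,-0.14,0.12,0.056,-0.165,60],[0.03,-0.15,-0.21,0.165,0.085,-0.158,60],[0.04,-0.2,-0.28,0.21,0.113,-0.15,80],[0.044,-0.258,-0.342,0.257,0.142,-0.144,100],[0.055,-0.257,-0.43,0.296,0.184,-0.11,100],[0.067,-0.255,-0.516,0.335,0.227,-0.072,100],[0.067,-0.255,-0.516,0.335,0.227,-0.072,100],[0.067,-0.255,-0.516,0.335,0.227,-0.072,100]]
  ]
}}

```text
time: 32.95
ee_pos: [0.46, 0.0006, 0.2002]
eef_rot: [-0.0, 1.0, 0.0, -0.0]
ft_force: [0.6, -0.9, 0.3]
width: 0.0867
grip_force: 0.0
```

Run:
```python
from pour import *
from find import cups
c=cam("top")
for q in cups(c): print("cup",np.round(q[0],4),"tab",round(np.degrees(q[1]),1),"tip",round(q[2],4),"res",round(q[3],4),np.round(q[4]))
go([((.4603,0,.043),down(0))],100)
```

```text
cup [0.4113 0.2802] tab 107.1 tip 0.0905 res 0.0021 [201. 269.]
cup [ 0.4379 -0.2892] tab -105.0 tip 0.0902 res 0.0023 [452. 260.]
cup [ 0.5545 -0.3131] tab -29.5 tip 0.0902 res 0.002 [456. 205.]
cup [0.5675 0.3232] tab 37.9 tip 0.0895 res 0.0019 [190. 198.]
t 33.0 p [ 4.605e-01 -4.000e-04  2.005e-01] q [ 6.e-04  1.e+00  0.e+00 -0.e+00] w 0.0869 F [-0.3  0.   0.4] j [-0.1   0.    0.    1.94 -0.    1.2   1.47]
[np.float64(0.0), np.float64(0.0), np.float64(-0.001), np.float64(0.0002), np.float64(0.0004), np.float64(0.1575), 100] deg 0.1 mm 157
```

Call:
{"fn": "step_arm", "kwargs": {
  "deltas": [
    [[0,0,0,0,0,0.06,100],[0,0,0,0,0,0.11,100],[0,0,0,0,0,0.145,100],[0,0,0,0,0,0.158,100],[0,0,0,0,0,0.158,0],[0,0,0,0,0,0.158,0],[0,0,0,0,0,0.158,0],[0,0,0,0,0,0.158,0],[0,0,0,0,0,0.158,0],[0,0,0,0,0,0.158,0],[0,0,0,0,0,0.158,0],[0,0,0,0,0,0.158,0],[0,0,0,0,0,0.158,0],[0,0,0,0,0,0.11,0],[0,0,0,0,0,0.05,0],[0,0,0,0,0,0.01,0],[0,0,0,-0.04,0.047,0,0],[0,0,0,-0.08,0.094,0,0],[0,0,0,-0.117,0.1415,0,0],[0,0,0,-0.117,0.1415,0,0]]
  ]
}}

```text
time: 35.5
ee_pos: [0.5774, 0.1469, 0.1982]
eef_rot: [-0.003, 1.0, 0.001, -0.002]
ft_force: [-0.2, 0.0, -1.9]
width: 0.0252
grip_force: 30.0
```

Run:
```python
from pour import *
go([((.5777,.1412,.1185),down(0))],0)
```

```text
t 35.5 p [0.5774 0.1469 0.1982] q [-2.9e-03  1.0e+00  9.0e-04 -1.5e-03] w 0.0252 F [-0.2  0.  -1.9] j [-0.25  0.3  -0.09  1.6   0.02  1.24  1.23]
[np.float64(0.002), np.float64(-0.003), np.float64(0.006), np.float64(-0.0005), np.float64(-0.0058), np.float64(0.0797), 0] deg 0.4 mm 80
```

Call:
{"fn": "step_arm", "kwargs": {
  "deltas": [
    [[0,0,0,0,0,0.0,0],[0,0,0,0,0,0.02,0],[0,0,0,0,0,0.045,0],[0,0,0,0,0,0.06,0],[0,0,0,0,0,0.07,0],[0,0,0,0,0,0.076,0],[0,0,0,0,0,0.079,0],[0,0,0,0,0,0.0805,0],[0,0,0,0,0,0.0805,0]]
  ]
}}

```text
time: 36.62
ee_pos: [0.577, 0.1422, 0.1196]
eef_rot: [-0.0, 1.0, 0.0, -0.0]
ft_force: [-0.4, 0.2, -1.2]
width: 0.0252
grip_force: 30.0
```

Run:
```python
from pour import *
go([((.5777,.1412,.1185),down(0)),((.5777,.1412,.25),down(0)),((.6055,-.101,.25),down(0)),((.6055,-.101,.1185),down(0))],0)
```

```text
t 36.62 p [0.577  0.1422 0.1196] q [-2.e-04  1.e+00  2.e-04 -2.e-04] w 0.0252 F [-0.4  0.2 -1.2] j [-0.25  0.37 -0.08  1.69  0.03  1.09  1.23]
[np.float64(0.0), np.float64(0.0), np.float64(0.0), np.float64(-0.0007), np.float64(-0.001), np.float64(0.0011), 0] deg 0.0 mm 2
[np.float64(0.0), np.float64(0.0), np.float64(0.0), np.float64(-0.0006), np.float64(-0.001), np.float64(-0.1304), 0] deg 0.0 mm 130
[np.float64(0.0), np.float64(0.0), np.float64(0.0), np.float64(-0.0283), np.float64(-0.2432), np.float64(-0.1305), 0] deg 0.0 mm 277
[np.float64(0.0), np.float64(0.0), np.float64(0.0), np.float64(-0.0284), np.float64(-0.2433), np.float64(0.001), 0] deg 0.0 mm 245
```

Call:
{"fn": "step_arm", "kwargs": {
  "deltas": [
    [[0,0,0,0,-0.0005,0.001,0],[0,0,0,0,-0.0005,0.001,100],[0,0,0,0,-0.0005,0.001,100],[0,0,0,0,-0.0005,0.001,100],[0,0,0,0,-0.0005,0.001,100],[0,0,0,0,-0.0005,0.001,100],[0,0,0,0,0,-0.03,100],[0,0,0,0,0,-0.08,100],[0,0,0,0,0,-0.13,100],[0,0,0,-0.006,-0.05,-0.13,100],[0,0,0,-0.012,-0.1,-0.13,100],[0,0,0,-0.018,-0.15,-0.13,100],[0,0,0,-0.024,-0.2,-0.13,100],[0,0,0,-0.0285,-0.243,-0.13,100],[0,0,0,-0.0285,-0.243,-0.13,100],[0,0,0,-0.0285,-0.243,-0.13,100]]
  ]
}}

```text
time: 38.62
ee_pos: [0.6056, -0.1, 0.2492]
eef_rot: [-0.0, 1.0, 0.0, -0.001]
ft_force: [0.2, 1.3, -0.4]
width: 0.0871
grip_force: 0.0
```

Run:
```python
from jar import *
from find import cups
st();c=cam("wrist","w4.png")
b=cam("top")
for q in cups(b): print("cup",np.round(q[0],4),"tab",round(np.degrees(q[1]),1),"tip",round(q[2],4),"res",round(q[3],4),np.round(q[4]))
jar(c,320,190,30,60,.091,"wdisc",.5,80); jar(c,322,200,9,20,.131,"wknob",.3,35)
```

```text
t 38.62 p [ 0.6056 -0.1     0.2492] q [-4.e-04  1.e+00  5.e-04 -5.e-04] w 0.0871 F [ 0.2  1.3 -0.4] j [ 0.04  0.3   0.06  1.49 -0.02  1.35  1.68]
cup [0.4113 0.2802] tab 107.1 tip 0.0905 res 0.0021 [201. 269.]
cup [ 0.4378 -0.2898] tab -104.9 tip 0.0895 res 0.0056 [454. 260.]
cup [ 0.5553 -0.3129] tab -30.1 tip 0.0895 res 0.0021 [456. 205.]
cup [0.5675 0.3232] tab 37.8 tip 0.0895 res 0.0019 [190. 198.]
wdisc 313.0 185.0 48.3 [ 0.6025 -0.1086] R 0.0527
wdisc 328.0 185.0 55.2 [ 0.6025 -0.0922] R 0.0604
wdisc 317.0 173.0 41.5 [ 0.5891 -0.1042] R 0.0447
wdisc 321.0 197.0 53.5 [ 0.6162 -0.0998] R 0.0593
wdisc 290.0 211.0 41.9 [ 0.6327 -0.1347] R 0.047
wknob 315.0 191.0 14.2 [ 0.5976 -0.1056] R 0.0135
wknob 314.0 198.0 15.0 [ 0.6046 -0.1066] R 0.0144
```

View pics/w4.png

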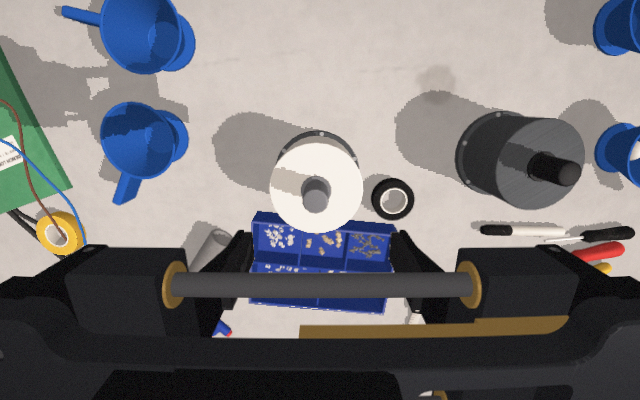

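Call:
{"fn": "step_arm", "kwargs": {
  "deltas": [
    [[0,0,0,0.002,-0.006,0.05,100],[0,0,0,0.002,-0.006,0.09,100],[0,0,0,0.002,-0.006,0.12,100],[0,0,0,0.002,-0.006,0.131,100],[0,0,0,0.002,-0.006,0.131,100],[0,0,0,0.002,-0.006,0.131,0],[0,0,0,0.002,-0.006,0.131,0],[0,0,0,0.002,-0.006,0.131,0],[0,0,0,0.002,-0.006,0.131,0],[0,0,0,0.002,-0.006,0.131,0],[0,0,0,0.002,-0.006,0.131,0],[0,0,0,0.002,-0.006,0.131,0],[0,0,0,0.002,-0.006,0.131,0],[0,0,0,0.002,-0.006,0.131,0],[0,0,0,0.002,-0.006,0.131,0]]
  ],
  "squeeze": 25
}}

```text
time: 40.6
ee_pos: [0.6034, -0.1068, 0.1183]
eef_rot: [-0.0, 1.0, 0.0, -0.0]
ft_force: [0.7, 0.4, -0.3]
width: 0.0255
grip_force: 25.0
```

Run:
```python
from pour import *
go([((.46,0,.20),down(0)),((.46,0,.042),down(0))],0)
```

```text
t 40.6 p [ 0.6034 -0.1068  0.1183] q [-1.e-04  1.e+00  2.e-04 -5.e-04] w 0.0255 F [ 0.7  0.4 -0.3] j [ 0.06  0.4   0.06  1.65 -0.02  1.1   1.69]
[np.float64(0.0), np.float64(-0.001), np.float64(0.0), np.float64(0.1435), np.float64(0.1069), np.float64(-0.0816), 0] deg 0.1 mm 197
[np.float64(0.0), np.float64(-0.001), np.float64(0.0), np.float64(0.1433), np.float64(0.1068), np.float64(0.0764), 0] deg 0.1 mm 194
```

Call:
{"fn": "step_arm", "kwargs": {
  "deltas": [
    [[0,0,0,0,0,-0.02,0],[0,0,0,0,0,-0.06,0],[0,0,0,0,0,-0.085,0],[0,0,0,0.05,0.035,-0.085,0],[0,0,0,0.1,0.07,-0.085,0],[0,0,0,0.143,0.107,-0.07,0],[0,0,0,0.143,0.107,-0.03,0],[0,0,0,0.143,0.107,0.02,0],[0,0,0,0.143,0.107,0.05,0],[0,0,0,0.143,0.107,0.067,0],[0,0,0,0.143,0.107,0.074,0],[0,0,0,0.143,0.107,0.0765,0],[0,0,0,0.143,0.107,0.0765,0],[0,0,0,0.143,0.107,0.0765,60],[0,0,0,0.143,0.107,0.0765,60],[0,0,0,0.143,0.107,0.0765,60],[0,0,0,0.143,0.107,0.0765,60],[0,0,0,0.143,0.107,0.03,60],[0,0,0,0.143,0.107,-0.03,60],[0,0,0,0.143,0.107,-0.08,60]]
  ]
}}

```text
time: 43.1
ee_pos: [0.4605, 0.0001, 0.2007]
eef_rot: [-0.0, 1.0, 0.0, 0.0]
ft_force: [0.7, 0.1, -0.4]
width: 0.0521
grip_force: 0.0
```

Run:
```python
from pour import *
from find import cups
from jar import jar
b=cam("top")
for q in cups(b): print("cup",np.round(q[0],4),"tab",round(np.degrees(q[1]),1),"tip",round(q[2],4),"res",round(q[3],4),np.round(q[4]))
jar(b,369,188,15,28,.085,"rim",.5,30)
jar(b,266,197,15,28,.091,"steel lid",.5,30)
A=(.5675,.3232,0)
for fl,a in((True,15),(False,15)):
    go([tool_cup((.5675,.3232,.06),37.8,a=a,flip=fl,back=.08)],60)
```

```text
cup [0.4113 0.2802] tab 107.1 tip 0.0905 res 0.0021 [201. 269.]
cup [ 0.4377 -0.2891] tab -104.8 tip 0.0902 res 0.0025 [452. 260.]
cup [ 0.5545 -0.3131] tab -29.5 tip 0.0901 res 0.002 [456. 205.]
cup [0.5675 0.3232] tab 37.9 tip 0.0895 res 0.0019 [190. 198.]
rim 368.0 187.0 20.8 [ 0.6063 -0.1031] R 0.0502
steel lid 268.0 200.0 21.7 [0.5714 0.1374] R 0.0521
t 43.15 p [4.632e-01 3.000e-04 2.070e-01] q [-1.0e-04  1.0e+00  6.0e-04  4.2e-03] w 0.0522 F [ 3.  -0.1  6.4] j [-0.07 -0.   -0.03  1.93 -0.    1.21  1.47]
[np.float64(0.085), np.float64(0.261), np.float64(-0.656), np.float64(-0.1749), np.float64(0.3777), np.float64(0.0247), 60] deg 40.7 mm 417
t 43.15 p [4.632e-01 3.000e-04 2.070e-01] q [-1.0e-04  1.0e+00  6.0e-04  4.2e-03] w 0.0522 F [ 3.  -0.1  6.4] j [-0.07 -0.   -0.03  1.93 -0.    1.21  1.47]
[np.float64(0.335), np.float64(-0.109), np.float64(2.463), np.float64(-0.1749), np.float64(0.3777), np.float64(0.0247), 60] deg 142.5 mm 417
```

Call:
{"fn": "step_arm", "kwargs": {
  "deltas": [
    [[0,0,0,0,0,-0.03,60],[0.01,0.03,-0.08,-0.02,0.045,-0.035,60],[0.02,0.06,-0.16,-0.04,0.09,-0.035,60],[0.03,0.1,-0.25,-0.062,0.135,-0.03,60],[0.04,0.13,-0.33,-0.083,0.18,-0.03,60],[0.05,0.16,-0.41,-0.105,0.225,-0.025,60],[0.06,0.19,-0.49,-0.126,0.27,-0.015,60],[0.07,0.22,-0.57,-0.148,0.315,-0.005,60],[0.085,0.261,-0.656,-0.165,0.36,0.01,60],[0.085,0.261,-0.656,-0.178,0.378,0.018,60],[0.085,0.261,-0.656,-0.178,0.378,0.018,60],[0.085,0.261,-0.656,-0.178,0.378,0.018,60]]
  ]
}}

```text
time: 44.65
ee_pos: [0.6385, 0.3775, 0.1806]
eef_rot: [-0.321, 0.937, -0.041, -0.128]
ft_force: [1.2, -0.4, 0.6]
width: 0.0519
grip_force: 0.0
```

Run:
```python
from pour import *
from find import cups
b=cam("top")
for q in cups(b): print("cup",np.round(q[0],4),"tab",round(np.degrees(q[1]),1),"tip",round(q[2],4),"res",round(q[3],4),np.round(q[4]))
w=cam("wrist","w5.png")
A=(.5675,.3232,0); f=dict(a=15,flip=True)
go([tool_cup(A,37.8,back=.08,**f),tool_cup(A,37.8,**f)],60)
```

```text
cup [ 0.4371 -0.2893] tab -104.3 tip 0.0899 res 0.0021 [452. 260.]
cup [ 0.5545 -0.3131] tab -29.5 tip 0.0901 res 0.002 [456. 205.]
cup [0.5696 0.3203] tab 40.4 tip 0.0898 res 0.0033 [191. 197.]
t 44.75 p [0.6388 0.3771 0.1816] q [-0.3207  0.9377 -0.0414 -0.1274] w 0.052 F [-0.9 -0.2 -0.5] j [-0.51  0.87 -0.22  0.8   0.16  1.75  1.57]
[np.float64(0.004), np.float64(-0.007), np.float64(0.0), np.float64(-0.0154), np.float64(0.0008), np.float64(0.0554), 60] deg 0.5 mm 57
[np.float64(0.004), np.float64(-0.007), np.float64(0.0), np.float64(-0.0159), np.float64(0.0005), np.float64(0.1354), 60] deg 0.5 mm 136
```

View pics/w5.png

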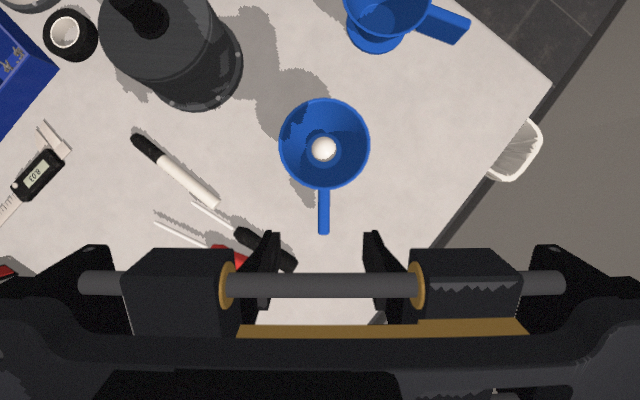

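Call:
{"fn": "step_arm", "kwargs": {
  "deltas": [
    [[0,0,0,-0.008,0,0.03,42],[0,0,0,-0.015,0,0.055,42],[0,0,0,-0.015,0,0.08,42],[0,0,0,-0.015,0,0.105,42],[0,0,0,-0.015,0,0.125,42],[0,0,0,-0.015,0,0.135,42],[0,0,0,-0.015,0,0.135,42],[0,0,0,-0.015,0,0.135,0],[0,0,0,-0.015,0,0.135,0],[0,0,0,-0.015,0,0.135,0],[0,0,0,-0.015,0,0.135,0],[0,0,0,-0.015,0,0.135,0],[0,0,0,-0.015,0,0.135,0],[0,0,0,-0.015,0,0.135,0]]
  ],
  "squeeze": 30
}}

```text
time: 46.5
ee_pos: [0.6211, 0.3657, 0.0466]
eef_rot: [-0.321, 0.937, -0.041, -0.128]
ft_force: [1.2, 1.4, 4.0]
width: 0.0115
grip_force: 29.9
```

Run:
```python
from pour import *
f=dict(a=15,flip=True); J=(.605,-.105)
print(tool_cup((.5675,.3232,0),37.8,**f)[0])
go([tool_cup((.5675,.3232,.15),37.8,**f),tool_cup((.46,.20,.19),10,**f),tool_cup((.46,.05,.19),-25,**f),tool_cup((.50,-.08,.19),-55,**f),pour(J,-80,0,clear=.05,lip_r=.03,**f)],0)
```

```text
[0.62184406 0.36535358 0.04689778]
t 46.5 p [0.6211 0.3657 0.0466] q [-0.3213  0.9374 -0.0412 -0.1278] w 0.0115 F [1.2 1.4 4. ] j [-0.48  0.9  -0.22  1.03  0.17  1.49  1.55]
[np.float64(0.005), np.float64(-0.008), np.float64(0.001), np.float64(0.0396), np.float64(0.0), np.float64(-0.145), 0] deg 0.5 mm 150
[np.float64(-0.123), np.float64(-0.009), np.float64(0.47), np.float64(0.2127), np.float64(-0.0633), np.float64(-0.139), 0] deg 27.8 mm 262
[np.float64(-0.284), np.float64(-0.009), np.float64(1.059), np.float64(0.3298), np.float64(-0.2109), np.float64(-0.1074), 0] deg 62.8 mm 406
[np.float64(-0.422), np.float64(-0.01), np.float64(1.564), np.float64(0.4099), np.float64(-0.3457), np.float64(-0.086), 0] deg 92.8 mm 543
[np.float64(-0.537), np.float64(-0.01), np.float64(1.985), np.float64(0.3921), np.float64(-0.4894), np.float64(-0.0346), 0] deg 117.8 mm 628
```

Call:
{"fn": "step_arm", "kwargs": {
  "deltas": [
    [[0,0,0,0.005,0,-0.02,0],[0,0,0,0.015,0,-0.055,0],[0,0,0,0.028,0,-0.1,0],[0,0,0,0.04,0,-0.145,0],[-0.025,0,0.095,0.075,-0.013,-0.145,0],[-0.05,0,0.19,0.11,-0.026,-0.144,0],[-0.075,0,0.285,0.145,-0.038,-0.142,0],[-0.1,0,0.38,0.18,-0.05,-0.14,0],[-0.123,0,0.47,0.213,-0.063,-0.139,0],[-0.155,0,0.59,0.236,-0.092,-0.133,0],[-0.187,0,0.71,0.26,-0.122,-0.126,0],[-0.22,0,0.83,0.283,-0.152,-0.12,0],[-0.252,0,0.945,0.307,-0.181,-0.114,0],[-0.284,0,1.059,0.33,-0.211,-0.107,0],[-0.312,0,1.16,0.346,-0.238,-0.103,0],[-0.34,0,1.26,0.362,-0.265,-0.099,0],[-0.367,0,1.36,0.378,-0.292,-0.094,0],[-0.395,0,1.46,0.394,-0.319,-0.09,0],[-0.422,0,1.564,0.41,-0.346,-0.086,0],[-0.422,0,1.564,0.41,-0.346,-0.086,0]]
  ]
}}

```text
time: 49.0
ee_pos: [0.539, -0.141, 0.2369]
eef_rot: [0.462, 0.877, 0.058, -0.12]
ft_force: [-0.2, 0.2, -2.1]
width: 0.0118
grip_force: 29.9
```

Run:
```python
from pour import *
f=dict(a=15,flip=True); J=(.605,-.105)
go([tool_cup((.50,-.08,.19),-55,**f),pour(J,-80,0,clear=.05,lip_r=.03,**f)],0)
```

```text
t 49.0 p [ 0.539  -0.141   0.2369] q [ 0.4619  0.8769  0.0584 -0.1196] w 0.0118 F [-0.2  0.2 -2.1] j [ 0.13  0.34  0.18  1.49 -0.22  1.53  0.94]
[np.float64(-0.005), np.float64(-0.005), np.float64(-0.01), np.float64(0.0034), np.float64(0.003), np.float64(0.0009), 0] deg 0.7 mm 5
[np.float64(-0.119), np.float64(-0.003), np.float64(0.411), np.float64(-0.149), np.float64(0.0151), np.float64(0.0162), 0] deg 24.5 mm 151
```

Call:
{"fn": "step_arm", "kwargs": {
  "deltas": [
    [[-0.02,0,0.085,-0.03,0.002,0.003,0],[-0.045,0,0.17,-0.06,0.005,0.006,0],[-0.07,0,0.255,-0.09,0.007,0.009,0],[-0.09,0,0.34,-0.12,0.01,0.012,0],[-0.115,0,0.425,-0.152,0.012,0.0155,0],[-0.115,0,0.425,-0.152,0.012,0.0155,0],[-0.115,0,0.425,-0.152,0.012,0.0155,0]]
  ]
}}

```text
time: 49.88
ee_pos: [0.6308, -0.2459, 0.1816]
eef_rot: [0.638, 0.758, 0.082, -0.104]
ft_force: [0.3, -0.5, -0.7]
width: 0.0119
grip_force: 29.9
```

Run:
```python
from pour import *
f=dict(a=15,flip=True); J=(.605,-.105)
go([pour(J,-80,0,clear=.05,lip_r=.03,**f)]+[pour(J,-80,t,clear=c,**f) for t,c in((20,.03),(40,.014),(55,.01),(65,.01),(72,.01),(80,.01),(85,.01))],0)
```

```text
t 49.88 p [ 0.6308 -0.2459  0.1816] q [ 0.6385  0.7581  0.0824 -0.1039] w 0.0119 F [ 0.3 -0.5 -0.7] j [ 0.24  0.61  0.26  1.25 -0.36  1.48  0.71]
[np.float64(-0.007), np.float64(-0.004), np.float64(-0.004), np.float64(-0.0014), np.float64(-0.0009), np.float64(-0.0006), 0] deg 0.5 mm 2
[np.float64(-0.008), np.float64(-0.353), np.float64(-0.003), np.float64(0.016), np.float64(-0.0011), np.float64(-0.0094), 0] deg 20.2 mm 19
[np.float64(-0.008), np.float64(-0.702), np.float64(-0.002), np.float64(0.0333), np.float64(-0.0012), np.float64(-0.0123), 0] deg 40.2 mm 36
[np.float64(-0.008), np.float64(-0.964), np.float64(-0.001), np.float64(0.0538), np.float64(-0.0013), np.float64(-0.0124), 0] deg 55.2 mm 55
[np.float64(-0.009), np.float64(-1.138), np.float64(0.0), np.float64(0.07), np.float64(-0.0013), np.float64(-0.0101), 0] deg 65.2 mm 71
[np.float64(-0.009), np.float64(-1.261), np.float64(0.0), np.float64(0.0818), np.float64(-0.0013), np.float64(-0.0062), 0] deg 72.2 mm 82
[np.float64(-0.009), np.float64(-1.4), np.float64(0.001), np.float64(0.0957), np.float64(-0.0014), np.float64(0.0005), 0] deg 80.2 mm 96
[np.float64(-0.009), np.float64(-1.488), np.float64(0.001), np.float64(0.1056), np.float64(-0.0014), np.float64(0.0012), 0] deg 85.2 mm 106
```

Call:
{"fn": "step_arm", "kwargs": {
  "deltas": [
    [[0,-0.12,0,0.005,-0.001,-0.004,0],[0,-0.24,0,0.011,-0.001,-0.007,0],[-0.008,-0.353,0,0.016,-0.001,-0.01,0],[-0.008,-0.47,0,0.022,-0.001,-0.012,0],[-0.008,-0.58,0,0.027,-0.001,-0.013,0],[-0.008,-0.7,0,0.033,-0.001,-0.014,0],[-0.008,-0.83,0,0.044,-0.001,-0.014,0],[-0.008,-0.96,0,0.054,-0.001,-0.014,0],[-0.008,-1.05,0,0.062,-0.001,-0.013,0],[-0.008,-1.138,0,0.07,-0.001,-0.011,0],[-0.008,-1.18,0,0.074,-0.001,-0.01,0],[-0.008,-1.22,0,0.078,-0.001,-0.008,0],[-0.008,-1.26,0,0.082,-0.001,-0.007,0],[-0.008,-1.3,0,0.086,-0.001,-0.005,0],[-0.008,-1.35,0,0.091,-0.001,-0.003,0],[-0.008,-1.4,0,0.096,-0.001,0,0],[-0.008,-1.44,0,0.101,-0.001,0,0],[-0.008,-1.488,0,0.106,-0.001,0,0],[-0.008,-1.488,0,0.106,-0.001,0,0],[-0.008,-1.488,0,0.106,-0.001,0,0]]
  ]
}}

```text
time: 52.38
ee_pos: [0.6126, -0.1464, 0.2096]
eef_rot: [0.526, 0.627, -0.37, 0.439]
ft_force: [-0.0, -0.8, -0.3]
width: 0.0116
grip_force: 29.9
```

Run:
```python
from pour import *
f=dict(a=15,flip=True); J=(.605,-.105)
go([pour(J,-80,85,clear=.01,**f),pour(J,-80,40,clear=.014,**f),pour(J,-80,0,clear=.05,lip_r=.03,**f)],0)
```

```text
t 52.38 p [ 0.6126 -0.1464  0.2096] q [ 0.5265  0.6271 -0.3695  0.4393] w 0.0116 F [-0.  -0.8 -0.3] j [-0.77  0.56  0.51  1.83  1.01  1.28 -0.67]
[np.float64(-0.001), np.float64(0.001), np.float64(0.0), np.float64(0.0017), np.float64(-0.0003), np.float64(-0.0005), 0] deg 0.1 mm 2
[np.float64(-0.002), np.float64(0.787), np.float64(0.0), np.float64(-0.0177), np.float64(-0.0002), np.float64(0.0704), 0] deg 45.1 mm 73
[np.float64(-0.002), np.float64(1.485), np.float64(-0.001), np.float64(-0.009), np.float64(-0.0002), np.float64(0.106), 0] deg 85.1 mm 106
```

Call:
{"fn": "step_arm", "kwargs": {
  "deltas": [
    [[0,0.15,0,-0.007,0,0.014,0],[0,0.31,0,-0.013,0,0.028,0],[0,0.47,0,-0.017,0,0.043,0],[0,0.63,0,-0.018,0,0.058,0],[0,0.787,0,-0.018,0,0.07,0],[0,0.96,0,-0.018,0,0.08,0],[0,1.13,0,-0.016,0,0.088,0],[0,1.3,0,-0.013,0,0.097,0],[0,1.485,0,-0.009,0,0.106,0],[0,1.485,0,-0.009,0,0.106,0],[0,1.485,0,-0.009,0,0.106,0]]
  ]
}}

```text
time: 53.75
ee_pos: [0.6302, -0.248, 0.1818]
eef_rot: [0.638, 0.759, 0.083, -0.1]
ft_force: [-0.5, 0.1, -0.8]
width: 0.0118
grip_force: 29.9
```

Run:
```python
from pour import *
from find import cups
c=cam("top")
for q in cups(c): print("cup",np.round(q[0],4),"tab",round(np.degrees(q[1]),1),"tip",round(q[2],4),"res",round(q[3],4),np.round(q[4]))
z=lambda I,u,v,w,f:cv2.resize(I[max(v-w,0):v+w,max(u-w,0):u+w,::-1],(400,400),interpolation=cv2.INTER_CUBIC)
b=c["img"];g=cam("scene")["img"]
cv2.imwrite("pics/p5.png",np.hstack([z(b,375,195,40,4),z(b,268,200,30,3)]))
f=dict(a=15,flip=True)
# place cup A at a free spot in front of the white jar
go([tool_cup((.52,-.13,.19),-62,**f),tool_cup((.47,.0,.19),-25,**f),tool_cup((.46,.15,.15),0,**f),tool_cup((.46,.15,.05),0,**f),tool_cup((.46,.15,.0005),0,**f)],0)
```

```text
cup [0.4113 0.2802] tab 107.1 tip 0.0905 res 0.0021 [201. 269.]
cup [ 0.6468 -0.2152] tab 10.0 tip 0.0728 res 0.002 [410. 171.]
t 53.85 p [ 0.6309 -0.246   0.1827] q [ 0.6369  0.7599  0.0837 -0.0996] w 0.0117 F [-0.3 -0.3 -0.8] j [ 0.22  0.61  0.3   1.26 -0.37  1.47  0.73]
[np.float64(0.081), np.float64(0.001), np.float64(-0.302), np.float64(0.0799), np.float64(-0.0677), np.float64(-0.0348), 0] deg 17.9 mm 110
[np.float64(0.248), np.float64(0.001), np.float64(-0.926), np.float64(0.2371), np.float64(-0.0591), np.float64(0.0071), 0] deg 54.9 mm 244
[np.float64(0.361), np.float64(0.001), np.float64(-1.348), np.float64(0.3977), np.float64(-0.0313), np.float64(0.0914), 0] deg 79.9 mm 409
[np.float64(0.361), np.float64(0.001), np.float64(-1.348), np.float64(0.3719), np.float64(-0.0313), np.float64(0.1881), 0] deg 79.9 mm 418
[np.float64(0.361), np.float64(0.001), np.float64(-1.348), np.float64(0.3591), np.float64(-0.0313), np.float64(0.2359), 0] deg 79.9 mm 431
```

View pics/p5.png

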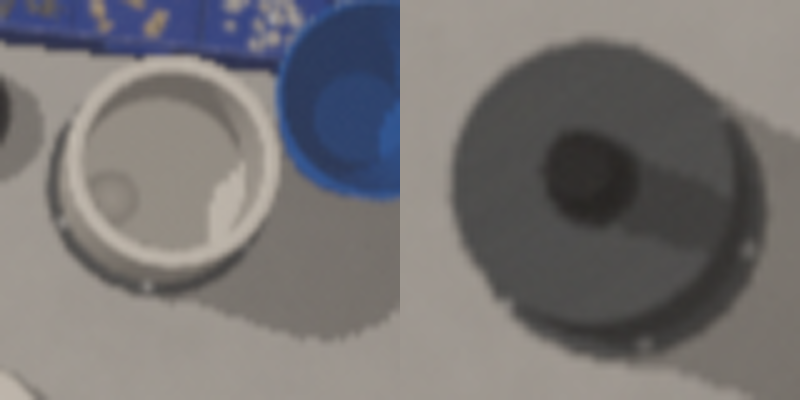

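Run:
```python
from pour import *
f=dict(a=15,flip=True)
go([tool_cup((.52,-.11,.19),-60,**f),tool_cup((.46,.05,.19),-25,**f),tool_cup((.46,.2,.19),10,**f),tool_cup((.5675,.3232,.14),37.8,**f)],0)
```

```text
t 53.85 p [ 0.6309 -0.246   0.1827] q [ 0.6369  0.7599  0.0837 -0.0996] w 0.0117 F [-0.3 -0.3 -0.8] j [ 0.22  0.61  0.3   1.26 -0.37  1.47  0.73]
[np.float64(0.09), np.float64(0.001), np.float64(-0.336), np.float64(0.0997), np.float64(-0.0619), np.float64(-0.0295), 0] deg 19.9 mm 121
[np.float64(0.248), np.float64(0.001), np.float64(-0.926), np.float64(0.2863), np.float64(-0.0602), np.float64(0.0203), 0] deg 54.9 mm 293
[np.float64(0.406), np.float64(0.001), np.float64(-1.516), np.float64(0.4671), np.float64(-0.0215), np.float64(0.0686), 0] deg 89.9 mm 473
[np.float64(0.531), np.float64(0.001), np.float64(-1.985), np.float64(0.5842), np.float64(0.098), np.float64(0.1516), 0] deg 117.7 mm 611
```

Call:
{"fn": "step_arm", "kwargs": {
  "deltas": [
    [[0.03,0,-0.11,0.033,-0.021,-0.013,0],[0.06,0,-0.22,0.066,-0.042,-0.024,0],[0.09,0,-0.336,0.1,-0.062,-0.03,0],[0.12,0,-0.45,0.137,-0.062,-0.02,0],[0.152,0,-0.57,0.174,-0.061,-0.01,0],[0.184,0,-0.69,0.211,-0.061,0,0],[0.216,0,-0.81,0.249,-0.061,0.01,0],[0.248,0,-0.926,0.286,-0.06,0.02,0],[0.28,0,-1.045,0.322,-0.052,0.03,0],[0.311,0,-1.16,0.358,-0.044,0.04,0],[0.343,0,-1.28,0.395,-0.037,0.049,0],[0.375,0,-1.4,0.431,-0.029,0.059,0],[0.406,0,-1.516,0.467,-0.021,0.069,0],[0.437,0,-1.63,0.496,0.009,0.09,0],[0.468,0,-1.75,0.526,0.039,0.11,0],[0.5,0,-1.87,0.555,0.069,0.131,0],[0.531,0,-1.985,0.584,0.098,0.152,0],[0.531,0,-1.985,0.584,0.098,0.152,0],[0.531,0,-1.985,0.584,0.098,0.152,0],[0.531,0,-1.985,0.584,0.098,0.152,0]]
  ]
}}

```text
time: 56.35
ee_pos: [0.6229, 0.3632, 0.188]
eef_rot: [-0.32, 0.939, -0.042, -0.123]
ft_force: [0.5, -0.1, -1.0]
width: 0.0114
grip_force: 29.9
```

Run:
```python
from pour import *
f=dict(a=15,flip=True)
go([tool_cup((.5675,.3232,h),37.8,**f) for h in(.04,.0005)],0)
p,Q=tool_cup((.5675,.3232,0),37.8,back=.09,**f)
go([(p,Q),(p+[0,0,.1],Q)],60)
```

```text
t 56.35 p [0.6229 0.3632 0.188 ] q [-0.3196  0.9387 -0.0419 -0.1226] w 0.0114 F [ 0.5 -0.1 -1. ] j [-0.5   0.8  -0.2   0.91  0.14  1.71  1.57]
[np.float64(0.001), np.float64(0.002), np.float64(-0.003), np.float64(-0.0264), np.float64(0.0023), np.float64(0.0976), 0] deg 0.2 mm 101
[np.float64(0.001), np.float64(0.002), np.float64(-0.003), np.float64(-0.0366), np.float64(0.0023), np.float64(0.1357), 0] deg 0.2 mm 141
t 56.35 p [0.6229 0.3632 0.188 ] q [-0.3196  0.9387 -0.0419 -0.1226] w 0.0114 F [ 0.5 -0.1 -1. ] j [-0.5   0.8  -0.2   0.91  0.14  1.71  1.57]
[np.float64(0.001), np.float64(0.002), np.float64(-0.003), np.float64(-0.0369), np.float64(0.0024), np.float64(0.0462), 60] deg 0.2 mm 59
[np.float64(0.001), np.float64(0.002), np.float64(-0.003), np.float64(-0.0112), np.float64(0.0024), np.float64(-0.0504), 60] deg 0.2 mm 52
```

Call:
{"fn": "step_arm", "kwargs": {
  "deltas": [
    [[0,0,0,-0.013,0.002,0.05,0],[0,0,0,-0.026,0.002,0.098,0],[0,0,0,-0.031,0.002,0.117,0],[0,0,0,-0.035,0.002,0.129,0],[0,0,0,-0.036,0.002,0.1345,0],[0,0,0,-0.0365,0.002,0.1357,0],[0,0,0,-0.0365,0.002,0.1357,0],[0,0,0,-0.0365,0.002,0.1357,42],[0,0,0,-0.0365,0.002,0.1357,42],[0,0,0,-0.0365,0.002,0.1357,42],[0,0,0,-0.037,0.002,0.1,42],[0,0,0,-0.037,0.002,0.046,42],[0,0,0,-0.025,0.002,0,60],[0,0,0,-0.011,0.002,-0.05,60],[0,0,0,-0.011,0.002,-0.05,60]]
  ]
}}

```text
time: 58.22
ee_pos: [0.6413, 0.3808, 0.2369]
eef_rot: [-0.32, 0.939, -0.041, -0.12]
ft_force: [-0.3, -0.2, -0.5]
width: 0.0508
grip_force: 0.0
```

Run:
```python
from pour import *
go([((.5,.12,.25),down(10)),((.4603,0,.2),down(0))],100)
```

```text
t 58.23 p [0.6413 0.3808 0.2369] q [-0.3202  0.9389 -0.0406 -0.1199] w 0.0508 F [-0.3 -0.2 -0.5] j [-0.53  0.86 -0.19  0.71  0.14  1.84  1.58]
[np.float64(-0.061), np.float64(-0.249), np.float64(0.48), np.float64(0.2658), np.float64(-0.1202), np.float64(0.0553), 100] deg 31.2 mm 297
[np.float64(-0.083), np.float64(-0.245), np.float64(0.654), np.float64(0.3546), np.float64(-0.1909), np.float64(0.13), 100] deg 40.3 mm 423
```

Call:
{"fn": "step_arm", "kwargs": {
  "deltas": [
    [[-0.01,-0.05,0.1,0.05,-0.024,0.01,60],[-0.02,-0.1,0.19,0.105,-0.048,0.02,60],[-0.035,-0.15,0.29,0.16,-0.072,0.03,100],[-0.05,-0.2,0.38,0.21,-0.096,0.04,100],[-0.061,-0.249,0.48,0.266,-0.12,0.055,100],[-0.072,-0.247,0.57,0.31,-0.155,0.09,100],[-0.083,-0.245,0.654,0.355,-0.191,0.13,100],[-0.083,-0.245,0.654,0.355,-0.191,0.13,100],[-0.083,-0.245,0.654,0.355,-0.191,0.13,100],[-0.083,-0.245,0.654,0.355,-0.191,0.13,100]]
  ]
}}

```text
time: 59.48
ee_pos: [0.4594, 0.0002, 0.1981]
eef_rot: [-0.001, 1.0, -0.002, -0.003]
ft_force: [-0.1, -0.0, -0.1]
width: 0.0873
grip_force: 0.0
```

Run:
```python
from pour import *
from find import cups
c=cam("top")
for q in cups(c): print("cup",np.round(q[0],4),"tab",round(np.degrees(q[1]),1),"tip",round(q[2],4),"res",round(q[3],4),np.round(q[4]))
go([((.4603,0,.042),down(0))],100)
```

```text
cup [0.4113 0.2802] tab 107.2 tip 0.0905 res 0.0021 [201. 269.]
cup [ 0.4377 -0.2891] tab -104.8 tip 0.0902 res 0.0025 [452. 260.]
cup [ 0.5545 -0.3131] tab -29.5 tip 0.0901 res 0.002 [456. 205.]
cup [0.5694 0.3222] tab 38.5 tip 0.0907 res 0.0017 [190. 197.]
t 59.52 p [4.595e-01 3.000e-04 1.981e-01] q [-0.0015  1.     -0.0021 -0.003 ] w 0.0869 F [-0.8  0.1 -0.1] j [-0.07  0.01 -0.03  1.94  0.    1.2   1.47]
[np.float64(-0.004), np.float64(-0.006), np.float64(0.003), np.float64(-0.0018), np.float64(0.0004), np.float64(0.1561), 100] deg 0.5 mm 156
```

Call:
{"fn": "step_arm", "kwargs": {
  "deltas": [
    [[-0.004,-0.006,0.003,-0.001,0,0.06,100],[-0.004,-0.006,0.003,-0.001,0,0.11,100],[-0.004,-0.006,0.003,-0.001,0,0.145,100],[-0.004,-0.006,0.003,-0.001,0,0.156,100],[-0.004,-0.006,0.003,-0.001,0,0.156,0],[-0.004,-0.006,0.003,-0.001,0,0.156,0],[-0.004,-0.006,0.003,-0.001,0,0.156,0],[-0.004,-0.006,0.003,-0.001,0,0.156,0],[-0.004,-0.006,0.003,-0.001,0,0.156,0],[-0.004,-0.006,0.003,-0.001,0,0.156,0],[-0.004,-0.006,0.003,-0.001,0,0.156,0],[-0.004,-0.006,0.003,-0.001,0,0.156,0],[-0.004,-0.006,0.003,-0.001,0,0.156,0],[-0.004,-0.006,0.003,-0.001,0,0.11,0],[-0.004,-0.006,0.003,-0.001,0,0.05,0],[-0.004,-0.006,0.003,-0.001,0,0,0],[-0.004,-0.006,0.003,-0.001,0,0,0]]
  ],
  "squeeze": 30
}}

```text
time: 61.65
ee_pos: [0.4617, -0.0014, 0.2012]
eef_rot: [0.001, 1.0, -0.0, 0.003]
ft_force: [0.3, -0.1, -2.1]
width: 0.0253
grip_force: 30.0
```

Run:
```python
from pour import *
go([((.6034,-.1066,.20),down(0)),((.6034,-.1066,.1185),down(0))],0)
```

```text
t 61.65 p [ 0.4617 -0.0014  0.2012] q [ 1.5e-03  1.0e+00 -1.0e-04  2.9e-03] w 0.0253 F [ 0.3 -0.1 -2.1] j [-0.07  0.   -0.02  1.94  0.    1.2   1.47]
[np.float64(0.0), np.float64(0.006), np.float64(-0.003), np.float64(-0.142), np.float64(-0.1048), np.float64(0.0021), 0] deg 0.4 mm 177
[np.float64(0.0), np.float64(0.006), np.float64(-0.003), np.float64(-0.1416), np.float64(-0.1048), np.float64(0.0835), 0] deg 0.4 mm 195
```

Call:
{"fn": "step_arm", "kwargs": {
  "deltas": [
    [[0,0,0,-0.04,-0.03,0,0],[0,0,0,-0.08,-0.06,0,0],[0,0,0,-0.12,-0.09,0,0],[0,0,0,-0.143,-0.106,0,0],[0,0,0,-0.143,-0.106,0,0],[0,0,0,-0.143,-0.106,0.02,0],[0,0,0,-0.143,-0.106,0.04,0],[0,0,0,-0.143,-0.106,0.04,0]]
  ]
}}

```text
time: 62.65
ee_pos: [0.6005, -0.107, 0.1551]
eef_rot: [0.001, 1.0, -0.0, -0.003]
ft_force: [-0.5, -0.5, -1.4]
width: 0.025
grip_force: 30.0
```

Run:
```python
from pour import *
go([((.6034,-.1066,.1185),down(0))],0)
```

```text
t 62.65 p [ 0.6005 -0.107   0.1551] q [ 0.0011  1.     -0.     -0.0028] w 0.025 F [-0.5 -0.5 -1.4] j [ 0.04  0.36  0.08  1.62 -0.03  1.17  1.69]
[np.float64(0.0), np.float64(-0.006), np.float64(-0.002), np.float64(-0.0031), np.float64(0.0004), np.float64(0.0366), 0] deg 0.3 mm 37
```

Call:
{"fn": "step_arm", "kwargs": {
  "deltas": [
    [[0,0,0,0,0,0,0],[0,0,0,0,0,0.01,0],[0,0,0,0,0,0.02,0],[0,0,0,0,0,0.028,0],[0,0,0,0,0,0.035,0],[0,0,0,0,0,0.039,0],[0,0,0,0,0,0.04,0],[0,0,0,0,0,0.04,0]]
  ]
}}

```text
time: 63.65
ee_pos: [0.6024, -0.1079, 0.1187]
eef_rot: [0.001, 1.0, -0.0, -0.0]
ft_force: [-5.9, 0.2, 7.3]
width: 0.0252
grip_force: 30.0
```

Run:
```python
from pour import *
go([((.6034,-.1066,.1185),down(0))],0)
```

```text
t 63.65 p [ 0.6024 -0.1079  0.1187] q [ 1.5e-03  1.0e+00 -3.0e-04 -2.0e-04] w 0.0252 F [-5.9  0.2  7.3] j [ 0.04  0.4   0.08  1.65 -0.03  1.1   1.69]
[np.float64(-0.001), np.float64(0.0), np.float64(-0.003), np.float64(-0.001), np.float64(0.0013), np.float64(0.0002), 0] deg 0.2 mm 2
```

Call:
{"fn": "step_arm", "kwargs": {
  "deltas": [
    [[0,0,0,0,0,-0.001,100],[0,0,0,0,0,-0.001,100],[0,0,0,0,0,-0.001,100],[0,0,0,0,0,-0.001,100],[0,0,0,0,0,-0.001,100],[0,0,0,0,0,-0.04,100],[0,0,0,0,0,-0.09,100],[0,0,0,0.03,0.04,-0.14,100],[0,0,0,0.07,0.09,-0.16,100],[0,0,0,0.07,0.11,-0.16,100],[0,0,0,0.07,0.11,-0.16,100],[0,0,0,0.07,0.11,-0.16,100]]
  ]
}}

```text
time: 65.15
ee_pos: [0.5329, 0.0016, 0.2774]
eef_rot: [0.002, 1.0, -0.001, -0.0]
ft_force: [0.5, -0.5, -0.5]
width: 0.0867
grip_force: 0.0
```

Run:
```python
from pour import *
from find import cups
st();c=cam("top");g=cam("scene");w=cam("wrist")
for q in cups(c): print("cup",np.round(q[0],4),"tab",round(np.degrees(q[1]),1),"tip",round(q[2],4),"res",round(q[3],4),np.round(q[4]))
a=cv2.resize(w["img"][:240,:,::-1],(800,300)); b=cv2.resize(g["img"][100:340,100:500,::-1],(500,300)); t=cv2.resize(c["img"][140:240,230:410,::-1],(300,167)); t=cv2.copyMakeBorder(t,0,133,0,0,cv2.BORDER_CONSTANT)
cv2.imwrite("pics/end.png",np.vstack([a,np.hstack([b,t])]))
```

```text
t 65.15 p [0.5329 0.0016 0.2774] q [ 1.7e-03  1.0e+00 -6.0e-04 -5.0e-04] w 0.0867 F [ 0.5 -0.5 -0.5] j [-0.1   0.11  0.01  1.66  0.    1.37  1.48]
cup [0.4113 0.2802] tab 107.2 tip 0.0905 res 0.0021 [201. 269.]
cup [ 0.4376 -0.2888] tab -104.8 tip 0.0905 res 0.0021 [452. 260.]
cup [ 0.5545 -0.3131] tab -29.5 tip 0.0901 res 0.002 [456. 205.]
cup [0.5694 0.3222] tab 38.5 tip 0.0907 res 0.0017 [190. 197.]
```

View pics/end.png

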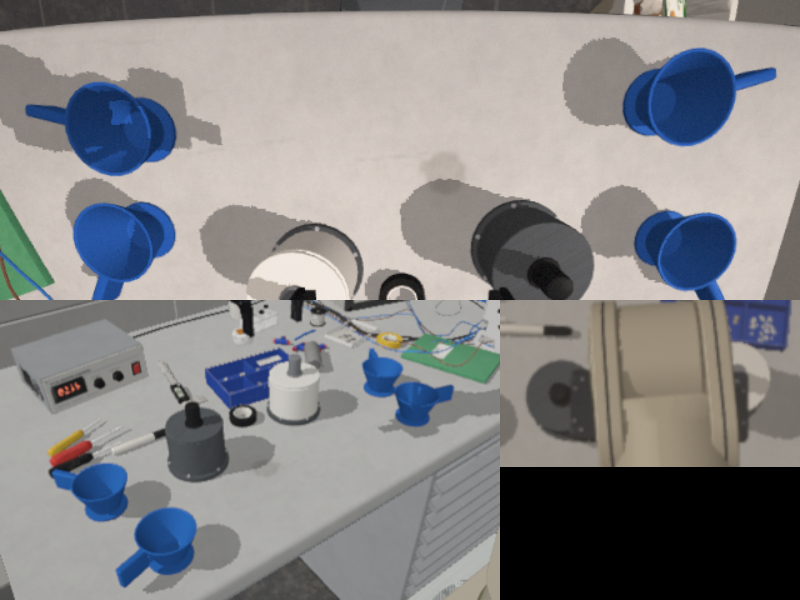

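```bash
python3 -c "
from bench import r
print(r.close_job())"
```

```text
the job is handed in; nothing more can be done
None
```

I handed the job in at about 65 s. The last pictures show the two steel balls and the one white ball tipped into their own jars, both lids seated flat, and all four cups empty and upright; the judge's result was not shown.

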